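Turn the poured agar plates in the turnover cradle and clear the empties

TASK

Open the turnover cradle and stand all the agar dishes lid up in the nests of its loading leaf (the one to the robot's left); shut the cover leaf over them, swing the closed pair over so that the dishes hang lid down, open the loading leaf again, and set the dishes lid down, side by side, in the low incubator tray, leaving both leaves lying open. Put the empty glass bottles into the steel wash-up tub and the used cuvettes into the grey discard bin (in any order with the rest), and leave the other things on the bench where they are.

Things in the scene. Friction and masses are not known exactly. Their poses are not given: they have to be found in the camera images.
- dish0_mid (a point): closed, taped (one rigid piece) petri dish of set agar, clear plastic, 14 mm high, 30 g: lid diameter 55 mm, its skirt from 2.5 mm above the underside to the top, over a narrower base (50 mm). Point: its centre, 7 mm above the underside; z from base to lid (up at the start, down at the end). May be absent.
- dish1_mid (a point): closed, taped (one rigid piece) petri dish of set agar, clear plastic, 14 mm high, 30 g: lid diameter 55 mm, its skirt from 2.5 mm above the underside to the top, over a narrower base (50 mm). Point: its centre, 7 mm above the underside; z from base to lid (up at the start, down at the end). May be absent.
- dish2_mid (a point): closed, taped (one rigid piece) petri dish of set agar, clear plastic, 14 mm high, 30 g: lid diameter 55 mm, its skirt from 2.5 mm above the underside to the top, over a narrower base (50 mm). Point: its centre, 7 mm above the underside; z from base to lid (up at the start, down at the end). May be absent.
- bottle0_mid (a point): empty glass media bottle with a metal screw cap, standing: body diameter 26 mm and 36 mm high, cap diameter 23 mm from 38 to 52 mm, 52 mm high in all, about 35 g. The point is its centre, 26 mm above its foot; z runs from foot to cap. May be absent.
- bottle1_mid (a point): empty glass media bottle with a metal screw cap, standing: body diameter 26 mm and 36 mm high, cap diameter 23 mm from 38 to 52 mm, 52 mm high in all, about 35 g. The point is its centre, 26 mm above its foot; z runs from foot to cap. May be absent.
- cuvette0_mid (a point): used plastic cuvette lying on its side: a square stick 12.5 x 12.5 x 45 mm, about 12 g. The point is its centre (half-way up); x runs along its length. May be absent.
- cuvette1_mid (a point): used plastic cuvette lying on its side: a square stick 12.5 x 12.5 x 45 mm, about 12 g. The point is its centre (half-way up); x runs along its length. May be absent.
- cradle_hinge (a point): middle of the hinge pin of the turnover cradle: an aluminium base (240 x 186 mm) with two white plastic leaves that open like a book about one level pin, 50 mm above the bench. x runs along the pin. Open, the loading leaf lies on the +y side, the cover leaf on the -y side. Stiff hinge: a leaf stays at any angle; 2 to 3 N at its bar moves one. Buffers stop it flat.
- load_leaf (a joint): angle of the loading leaf: 0 = lying flat open on the +y side, 3.14 = swung right over to the -y side. Swung with the cover closed on it, it pushes the cover back along to the -y side through the dishes between them.
- cover_leaf (a joint): angle of the cover leaf: 0 = lying flat open on the -y side, 3.14 = shut down over the flat loading leaf. The cradle is found half or quite shut (1.9 to 3.1). Shut, the two faces are 15.5 mm apart, so that the dishes are held between them.
- load_bar (a point): middle of the loading leaf's handle: round steel bar, diameter 10 mm, 66 mm long, parallel to the pin and 135 mm from it (level with it when flat), held by two arms, about 35 mm free between bar and leaf. 66 mm towards the -x end from the pin's middle, so the closed leaves' bars lie side by side. It turns in the fingers as the leaf swings.
- load_nest (a point): centre of the loading leaf's middle nest: where a seated dish's middle is, 7 mm off the face, 62 mm from the pin. The other two nests are 66 mm either side along its x. Each has four round-topped 8 mm posts, 7.5 mm tall, on the diagonals, 3 mm play round the dish, sides free towards and away from the pin. z points out of the face. Leaf: plate 208 x 84 x 6 mm.
- cover_bar (a point): middle of the cover leaf's handle: round steel bar, diameter 10 mm, 66 mm long, parallel to the pin and 135 mm from it (level with it when flat), held by two arms, about 35 mm free between bar and leaf. 66 mm towards the +x end from the pin's middle, so the closed leaves' bars lie side by side. It turns in the fingers as the leaf swings.
- cover_nest (a point): centre of the cover leaf's middle nest: where a seated dish's middle is, 7 mm off the face, 62 mm from the pin. The other two nests are 66 mm either side along its x. Each has four round-topped 8 mm posts, 7.5 mm tall, on the diagonals, 3 mm play round the dish, sides free towards and away from the pin. z points out of the face. Leaf: plate 208 x 84 x 6 mm.
- tray_in (a point): centre of the floor of the incubator tray, low stainless steel: inside 122 mm (x) by 210 mm (y), 3 mm floor, rim 12 mm above the bench. Three dishes fit in a row along y, 66 mm apart.
- tub_in (a point): centre of the floor of the wash-up tub, stainless steel box: inside 99 mm (x) by 119 mm (y), floor 3 mm and rim 55 mm above the bench
- bin_in (a point): centre of the floor of the discard bin, smaller, deeper grey plastic box: inside 97 x 97 mm, floor 4 mm and rim 75 mm above the bench
- beaker: glass beaker, 68 mm wide, 85 mm high; a bystander, origin at its underside; leave it where it is
- conical_flask: conical glass flask, 82 mm wide, 122 mm high; a bystander, origin at its underside; leave it where it is
- wash_bottle: white plastic wash bottle, 64 mm wide, 170 mm high; a bystander, origin at its underside; leave it where it is
- timer: white kitchen-style lab timer, 50 x 60 x 18 mm; a bystander, origin at its underside; leave it where it is
- spatula: steel spatula, 170 mm long; a bystander, origin at its underside; leave it where it is

How it is judged:
By the outcome, as a careful person would: the job done as asked, in the order asked, and still so for the second after the job is handed in, with the robot touching nothing.
Of dish0, dish1, dish2 only 2 to 3 are there at a start; the rules pass over those that are not, and their reading is None.
Of bottle0, bottle1, cuvette0, cuvette1 only 2 to 3 are there at a start; the rules pass over those that are not, and their reading is None.
At some moment in a run one of bottle0, bottle1, cuvette0, cuvette1 may be knocked a few centimetres aside while the robot is not near it.
It also fails if it takes over 210 s, if anything falls off the work surface, if the arm or the gripper's body presses on something with over 40 N, if the wrist force passes 120 N, or if a joint passes its speed limit or range.

ROBOT

A 6-joint arm with a two-finger parallel gripper is mounted at the origin on the work surface. World frame = base frame: x ahead of the robot, y to its left, z up, the work surface at z = 0. Lengths are in m, angles in rad, forces in N, time in s.
With the tool pointing down it reaches from about 0.3 to 0.85 m from the base axis. Payload 4.2 kg.
Tool frame: the origin (TCP) lies between the finger pads; the fingertips stand 11 mm ahead of it and the grasp point (between the pads) lies 8 mm behind it; z points along the fingers, x is the direction in which the jaws open and shut, and the axes are right-handed (so a half turn about z gives the same grasp; the last joint's range is limited). The gripper opens to 91 mm and grips with 3 to 60 N. Pads are 32 mm wide; open, the fingers measure 118 mm over their backs; the gripper's body (76 mm by 178 mm) begins 60 mm behind the grasp point.
Start: joints at [-1.299, 0.32, 1.565, -0, 1.257, -0.02], TCP at [0.165, -0.551, 0.225] pointing down, gripper open.
Joint ranges: [-3.11, 3.11], [-0.84, 2.01], [0.21, 2.61], [-1.34, 4.49], [0.05, 2.63], [-2.56, 2.56]. Speed limits (rad/s): [2.57, 2.57, 3.14, 3.14, 3.14, 3.14].

INTERFACE

Orientations are given as a unit quaternion [x, y, z, w].
In Python, from plant import arm gives the robot as it stands.
- The arm moves only by the tool move_arm, never from a script. Its argument "series" is a list of rows, each a list of 3 entries, a list of its own where there are three numbers: the opening in per cent of the stroke, from 0 (shut) to 100 (fully open), then the shift along the world's x, y, z in m, then the turn about the world's z in rad. In form: [[claw, [tx, ty, tz], spin], ...]. A call has exactly 5 rows; each row shifts and turns the commanded pose from where the row before left it; what a row does not reach is not made up. A row lasts 1/12 s, in which the tool goes at most 41.7 mm and 7.16 degrees, less where a joint would pass 70% of its speed; a pose out of reach is approached as far as the arm can. A call with a gripper value outside its range is refused whole. The fingers move at their own pace and stop on an object; "newtons" is the grip in N (left out, the last holds). Time passes only in rows, so rows that do not move let the fingers close, or fill a call up. It gives the time, the measured TCP pose, the force and the opening at its end, in the units of the state.
- arm.get_state(): the state, without advancing time (a new reading comes with each control period).
- arm.camera(name): name is "side" or "top" or "wrist"; returns the picture (420x560x3 uint8, red, green, blue); there is no depth.
- arm.calibration(name): a dict with "K" (3x3 intrinsics, pixels), "k1" (the pictures are not rectified: a ray, as slopes to the right and down, at radius r is drawn at 1 + k1 r^2 times it, then the intrinsics apply), "world_from_camera" (4x4, takes a point from camera to world coordinates); the wrist camera has in their place "hand_eye" (4x4, takes a point from camera to tool coordinates, whose origin is the TCP and whose axes are the tool frame's). Camera axes: x right, y down, z forward; pixel columns grow to the right and rows downward; lengths in m; the calibration is good to about 2 mm. A picture is of the moment at which its call begins: read the wrist's pose just before it. calibration takes no time and is no camera call.
- arm.job_done(): hands the job in, once; it reports no verdict.
Trained networks look in the newest picture that a camera, given by its name, has taken for a name from the list of things; names that differ only in an ending like _2 or _b are one class to them, and where a whole thing is asked for, a point or a joint stands for the part that bears it (a point fixed in the world has none). Each returns a list of dicts, best first, with "score" (0 to 1); they miss things now and then, are a little off and sometimes report something else, mostly with a low value. They report only what shows in the picture. A call takes as long as a camera call.
- arm.look_for(thing, camera): "pixel" ([column, row] in pixels, amid what is visible of it).
- arm.silhouettes(thing, camera): "region" (420x560 bool, what is visible of it) and "pixel" ([column, row] in pixels, amid what is visible of it).
The state is a dict: "clock": time; "qpos": joint angles; "joint_vel": joint speeds; "joint_torque": joint torques, N m; "tool_pos": TCP position; "orientation": TCP orientation; "wrist_force": force on the tool from outside, world axes, zero at the start; "ft_torque": the same for the moment, N m; "opening": opening from 0.0 (shut) to 1.0 (fully open).
Only numpy, scipy, OpenCV 4.12 (cv2) and the standard library are available. Lean on these libraries where they do the work, as an engineer would, in place of code of your own. Each camera call takes 0.05 s, during which the arm holds its last target. There are 200 camera calls.

## Working session

There is one attempt and no reset: what is moved stays moved. The work goes in short steps, Python scripts to look and compute and a tool call to move; the robot and the scene stay as the last step left them, time stands still between calls to the robot, and variables do not carry over. Pictures are saved under pics/ and viewed, about 12 in all and at most 16, crops included, and the job is handed in when it is done.

Besides the shell and the picture viewer there is one more tool, called after "Emit:" by a JSON object that holds its "fn" and its "kwargs", one argument or row to a line. move_arm: Moves the arm, as the interface text tells. Its arguments: {"type":"object","properties":{"series":{"type":"array"},"newtons":{"type":"number"}},"required":["series"]}

```bash
ls; mkdir -p pics; cat > h.py <<'E'
import numpy as np, cv2
from scipy.spatial.transform import Rotation as R
from plant import arm
def cam(name):
    c=arm.calibration(name); s=arm.get_state()
    if 'world_from_camera' in c: T=np.array(c['world_from_camera'])
    else:
        W=np.eye(4); W[:3,:3]=R.from_quat(s['orientation']).as_matrix(); W[:3,3]=s['tool_pos']; T=W@np.array(c['hand_eye'])
    return np.array(c['K']),c['k1'],T
def ray(C,px):
    K,k1,T=C; d=np.linalg.solve(K,[px[0],px[1],1.])[:2]; u=d.copy()
    for _ in range(20): u=d/(1+k1*(u@u))
    return T[:3,3],T[:3,:3]@np.r_[u,1]
def at(C,px,z):
    o,d=ray(C,px); return o+d*(z-o[2])/d[2]
def proj(C,p):
    K,k1,T=C; q=T[:3,:3].T@(np.array(p)-T[:3,3]); u=q[:2]/q[2]; u=u*(1+k1*(u@u)); return (K@np.r_[u,1])[:2]
def shot(name,fn=None):
    C=cam(name); im=arm.camera(name)
    if fn: cv2.imwrite('pics/'+fn,cv2.cvtColor(im,cv2.COLOR_RGB2BGR))
    return C,im
def st():
    s=arm.get_state(); print('t',round(s['clock'],2),'tcp',np.round(s['tool_pos'],4),'q',np.round(s['orientation'],3),'F',np.round(s['wrist_force'],1),'op',round(s['opening'],3),'j',np.round(s['qpos'],2))
E
python3 - <<'E'
from h import *
st()
Z=dict(dish0_mid=.007,bottle0_mid=.026,cuvette0_mid=.006,cradle_hinge=.05,load_bar=.05,cover_bar=.1,load_nest=.05,tray_in=.003,tub_in=.003,bin_in=.004,beaker=0.04,conical_flask=.04,wash_bottle=.08,timer=.018,spatula=0.003)
for n in ['top','side']:
    C,im=shot(n,n+'0.png'); print(n,np.round(C[2],3).tolist())
    for k,z in Z.items():
        print(k,[(round(d['score'],2),np.round(d['pixel']).astype(int).tolist(),np.round(at(C,d['pixel'],z),3)[:2].tolist()) for d in arm.look_for(k,n)[:4]])
E
```

```text
pics
t 0.0 tcp [ 0.1653 -0.5502  0.2241] q [ 0.802 -0.597 -0.001 -0.001] F [0.2 0.6 0.6] op 0.999 j [-1.3   0.32  1.57  0.    1.26 -0.02]
top [[-0.013, -0.997, 0.071, 0.47], [-1.0, 0.012, -0.018, -0.01], [0.017, -0.071, -0.997, 1.24], [0.0, 0.0, 0.0, 1.0]]
dish0_mid [(0.35, [235, 142], [0.778, 0.081]), (0.18, [275, 229], [0.516, -0.035])]
bottle0_mid [(0.42, [170, 294], [0.334, 0.267])]
cuvette0_mid [(0.64, [139, 204], [0.594, 0.365])]
cradle_hinge [(0.75, [275, 207], [0.577, -0.034])]
load_bar [(0.78, [238, 220], [0.542, 0.071])]
cover_bar [(0.88, [256, 203], [0.586, 0.017]), (0.37, [177, 232], [0.508, 0.233])]
load_nest [(0.76, [240, 219], [0.544, 0.066]), (0.16, [238, 143], [0.766, 0.071])]
tray_in [(0.66, [366, 209], [0.574, -0.307])]
tub_in [(0.7, [406, 262], [0.413, -0.423]), (0.48, [135, 237], [0.498, 0.378])]
bin_in [(0.95, [351, 280], [0.364, -0.259])]
beaker [(0.61, [147, 150], [0.748, 0.334])]
conical_flask [(0.64, [236, 144], [0.766, 0.075]), (0.51, [177, 231], [0.514, 0.246])]
wash_bottle [(0.67, [305, 138], [0.771, -0.121])]
timer [(0.81, [222, 284], [0.359, 0.12]), (0.
[... 460 characters left out ...]
61, 0.009]), (0.59, [232, 162], [0.786, -0.146])]
load_bar [(0.55, [266, 213], [0.566, 0.038]), (0.54, [199, 308], [0.549, 0.395])]
cover_bar [(0.68, [264, 203], [0.561, 0.056])]
load_nest [(0.76, [270, 218], [0.545, 0.055]), (0.37, [367, 148], [0.417, -0.401])]
tray_in [(0.59, [313, 164], [0.57, -0.307])]
tub_in [(0.8, [368, 148], [0.435, -0.482]), (0.31, [199, 304], [0.582, 0.356])]
bin_in [(0.69, [366, 180], [0.381, -0.29])]
beaker [(0.95, [152, 258], [0.751, 0.307])]
conical_flask [(0.72, [196, 203], [0.779, 0.07]), (0.22, [263, 205], [0.597, -0.001])]
wash_bottle [(0.9, [233, 162], [0.758, -0.107])]
timer [(0.83, [325, 267], [0.354, 0.132])]
spatula [(0.96, [350, 223], [0.357, -0.072])]
```

View pics/top0.png

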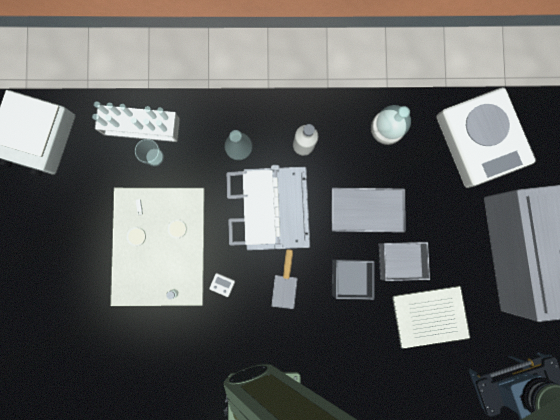

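View pics/side0.png

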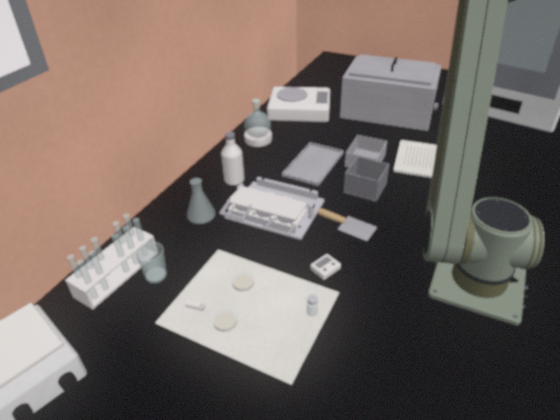

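Emit:
{"fn": "move_arm", "kwargs": {
  "series": [
    [100,[0.017,0.0275,0.006],-0.015],
    [100,[0.017,0.0275,0.006],-0.015],
    [100,[0.017,0.0275,0.006],-0.015],
    [100,[0.017,0.0275,0.006],-0.015],
    [100,[0.017,0.0275,0.006],-0.015]
  ]
}}

```text
clock: 2.02
tool_pos: [0.2509, -0.4119, 0.2553]
orientation: [0.779, -0.627, 0.0, -0.0]
wrist_force: [0.4, 0.2, -0.5]
opening: 0.999
```

Emit:
{"fn": "move_arm", "kwargs": {
  "series": [
    [100,[0.017,0.0275,0.006],-0.015],
    [100,[0.017,0.0275,0.006],-0.015],
    [100,[0.017,0.0275,0.006],-0.015],
    [100,[0.017,0.0275,0.006],-0.015],
    [100,[0.017,0.0275,0.006],-0.015]
  ]
}}

```text
clock: 2.43
tool_pos: [0.3359, -0.2742, 0.2855]
orientation: [0.755, -0.656, 0.0, 0.0]
wrist_force: [-0.4, -0.3, -0.6]
opening: 1.002
```

Emit:
{"fn": "move_arm", "kwargs": {
  "series": [
    [100,[0.017,0.0275,0.006],-0.015],
    [100,[0.017,0.0275,0.006],-0.015],
    [100,[0.017,0.0275,0.006],-0.015],
    [100,[0.017,0.0275,0.006],-0.015],
    [100,[0.017,0.0275,0.006],-0.015]
  ]
}}

```text
clock: 2.85
tool_pos: [0.4209, -0.1367, 0.3155]
orientation: [0.73, -0.683, 0.0, -0.0]
wrist_force: [0.5, -0.9, -0.3]
opening: 1.0
```

Emit:
{"fn": "move_arm", "kwargs": {
  "series": [
    [100,[0.017,0.0275,0.006],-0.015],
    [100,[0.017,0.0275,0.006],-0.015],
    [100,[0.017,0.0275,0.006],-0.015],
    [100,[0.017,0.0275,0.006],-0.015],
    [100,[0.017,0.0275,0.006],-0.015]
  ]
}}

```text
clock: 3.27
tool_pos: [0.5059, 0.0009, 0.3454]
orientation: [-0.704, 0.71, -0.0, 0.0]
wrist_force: [1.2, -0.6, -0.2]
opening: 0.998
```

```bash
python3 - <<'E'
from h import *
st()
C,im=shot('wrist','w1.png'); print(np.round(C[2],3).tolist())
print(np.round(arm.calibration('wrist')['hand_eye'],3).tolist(), np.round(C[0],0).tolist())
for k,z in dict(cradle_hinge=.05,load_bar=.05,cover_bar=.05,load_nest=.05).items():
    print(k,[(round(d['score'],2),np.round(d['pixel']).astype(int).tolist(),np.round(at(C,d['pixel'],z),3)[:2].tolist()) for d in arm.look_for(k,'wrist')[:3]])
E
```

```text
t 3.27 tcp [0.5059 0.0009 0.3454] q [-0.704  0.71  -0.     0.   ] F [ 1.2 -0.6 -0.2] op 0.998 j [-0.02  0.16  1.49 -0.    1.5   1.56]
[[-0.01, -0.972, -0.233, 0.569], [-1.0, 0.01, 0.002, -0.0], [0.0, 0.233, -0.973, 0.507], [0.0, 0.0, 0.0, 1.0]]
[[1.0, -0.001, -0.0, 0.001], [0.001, 0.972, 0.233, -0.063], [-0.0, -0.233, 0.972, -0.162], [0.0, 0.0, 0.0, 1.0]] [[347.0, 0.0, 285.0], [0.0, 347.0, 214.0], [0.0, 0.0, 1.0]]
cradle_hinge [(0.81, [312, 119], [0.584, -0.035])]
load_bar [(0.58, [241, 157], [0.536, 0.057]), (0.3, [333, 261], [0.391, -0.066])]
cover_bar []
load_nest [(0.75, [240, 159], [0.533, 0.058])]
```

View pics/w1.png

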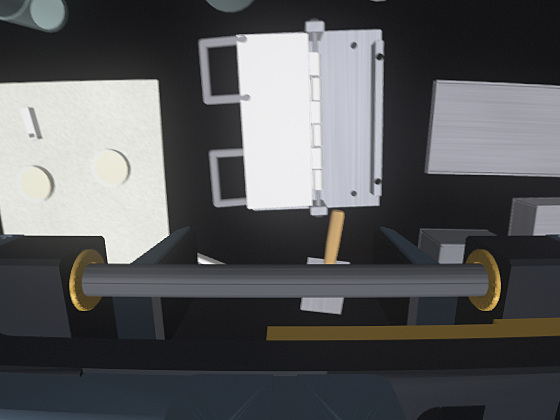

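```bash
python3 - <<'E'
from h import *
C=cam('wrist')
a=at(C,(315.5,25),.05);b=at(C,(318.5,211),.05); m=(a+b)/2; u=(a-b)/np.linalg.norm(a-b); v=np.array([-u[1],u[0],0])
print('pin',a,b,m,np.linalg.norm(a-b),np.arctan2(u[1],u[0]))
for p in [(211,152),(215,205),(213,178)]:
    q=at(C,p,.05)-m; print('load',q@u,q@v,q+m)
o,d=ray(C,(204,71))
from scipy.optimize import brentq
f=lambda z:(lambda q:np.hypot(q@v,q[2])-.135)(o+d*(z-o[2])/d[2]-m)
for z in np.linspace(.03,.15,13): print(round(z,3),round(f(z),4),end='; ')
for lo,hi in ((.03,.1),(.1,.2)):
    try:
        z=brentq(f,lo,hi);q=o+d*(z-o[2])/d[2];print(q,(q-m)@u,(q-m)@v,np.arctan2(z-.05,-((q-m)@v)))
    except Exception as e: print(e)
# crop upscaled
im=cv2.imread('pics/w1.png')[10:225,180:400]; cv2.imwrite('pics/w1c.png',cv2.resize(im,None,fx=2.7,fy=2.7,interpolation=cv2.INTER_CUBIC))
im=cv2.imread('pics/side0.png')[170:250,200:340]; cv2.imwrite('pics/s0c.png',cv2.resize(im,None,fx=5,fy=5,interpolation=cv2.INTER_CUBIC))
E
```

```text
pin [ 0.69371179 -0.04092101  0.05      ] [ 0.46180948 -0.04713095  0.05      ] [ 0.57776064 -0.04402598  0.05      ] 0.23198543461353602 0.02677186890506141
load -0.03212500433137999 0.1386518554277023 [0.54193562 0.09371624 0.05      ]
load -0.10270054751673395 0.13910470279896764 [0.47137324 0.09227971 0.05      ]
load -0.06616396131419938 0.13879068908918496 [0.50790514 0.09294385 0.05      ]
0.03 0.0102; 0.04 0.007; 0.05 0.0046; 0.06 0.0028; 0.07 0.0018; 0.08 0.0015; 0.09 0.002; 0.1 0.0033; 0.11 0.0052; 0.12 0.0079; 0.13 0.0113; 0.14 0.0153; 0.15 0.0199; f(a) and f(b) must have different signs
f(a) and f(b) must have different signs
```

View pics/s0c.png

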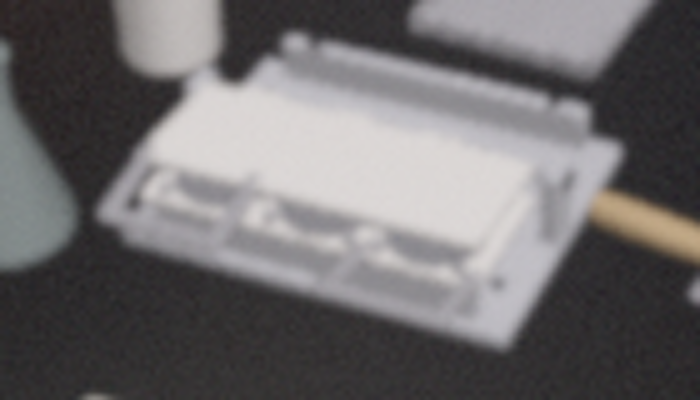

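View pics/w1c.png

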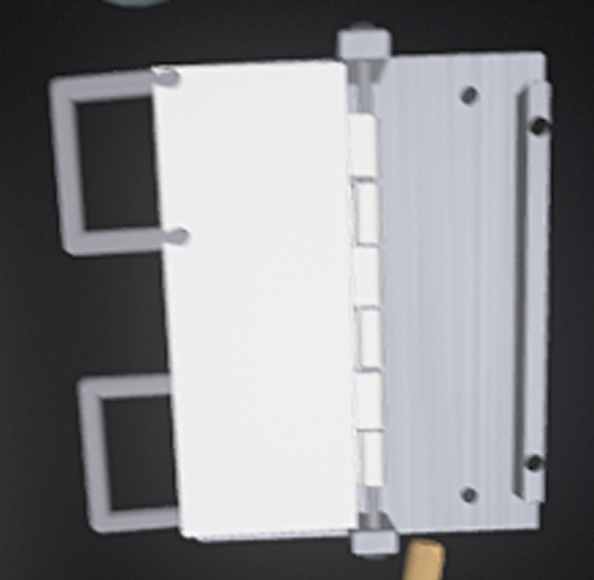

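```bash
python3 - <<'E'
from h import *
C=cam('wrist'); P=lambda x,y:(180+x/2.7,10+y/2.7)
a=at(C,P(363,95),.05);b=at(C,P(374,500),.05);u=(a-b)/np.linalg.norm(a-b);v=np.array([-u[1],u[0],0]);print('pin',a,b,u)
l1=at(C,P(90,387),.05);l2=at(C,P(104,519),.05);print('load',l1,l2,np.linalg.norm(l1-l2),(l1-l2)/np.linalg.norm(l1-l2),'dist',(l1-b)@v)
for z in (.05,.06,.07,.08,.09,.1):
    c1=at(C,P(63,86),z);c2=at(C,P(80,238),z);print(z,np.linalg.norm(c1-c2),(c1+c2)/2,'along',((c1+c2)/2-(l1+l2)/2)@u,'dist',((c1+c2)/2-b)@v, np.hypot(((c1+c2)/2-b)@v,z-.05))
    e1=at(C,P(150,66),z);e2=at(C,P(183,538),z);print('   leaf edge',np.linalg.norm(e1-e2))
E
```

```text
pin [ 0.67052902 -0.03977987  0.05      ] [ 0.48350321 -0.04685896  0.05      ] [0.99928442 0.03782379 0.        ]
load [0.54017856 0.09075796 0.05      ] [0.47514278 0.0873217  0.05      ] 0.06512649707288427 [0.99860707 0.05276279 0.        ] dist 0.13537476522803749
0.05 0.06697883422638833 [0.64268094 0.09414295 0.05      ] along 0.13511667128508467 dist 0.1348803046856203 0.1348803046856203
   leaf edge 0.21895940598616398
0.06 0.06551100154654879 [0.64105585 0.09203656 0.06      ] along 0.1334130725638603 dist 0.13283689272473403 0.13321276240947222
   leaf edge 0.2141609383004106
0.07 0.06404316886670926 [0.63943076 0.08993017 0.07      ] along 0.13170947384263598 dist 0.13079348076384778 0.13231377332055427
   leaf edge 0.20936247061465738
0.08 0.06257533618686972 [0.63780567 0.08782379 0.08      ] along 0.13000587512141154 dist 0.12875006880296155 0.13219901745764728
   leaf edge 0.20456400292890412
0.09 0.06110750350703019 [0.63618058 0.0857174  0.09      ] along 0.1283022764001871 dist 0.1267066568420753 0.13287052678489472
   leaf edge 0.19976553524315085
0.1 0.059639670827190544 [0.63455549 0.08361102 0.1       ] along 0.12659867767896285 dist 0.12466324488118904 0.13431650912790769
   leaf edge 0.19496706755739762
```

Emit:
{"fn": "move_arm", "kwargs": {
  "series": [
    [28,[0.0134,0.009,-0.0225],0.008],
    [28,[0.0134,0.009,-0.0225],0.008],
    [28,[0.0134,0.009,-0.0225],0.008],
    [28,[0.0134,0.009,-0.0225],0.008],
    [28,[0.0134,0.009,-0.0225],0.008]
  ],
  "newtons": 10
}}

```text
clock: 3.93
tool_pos: [0.5722, 0.043, 0.2316]
orientation: [0.718, -0.696, 0.0, 0.0]
wrist_force: [0.3, -0.2, -0.1]
opening: 0.668
```

Emit:
{"fn": "move_arm", "kwargs": {
  "series": [
    [28,[0.0134,0.009,-0.0225],0],
    [28,[0.0134,0.009,-0.0225],0],
    [28,[0.0134,0.009,-0.0225],0],
    [28,[0.0134,0.009,-0.0225],0],
    [28,[0.0134,0.009,-0.0225],0]
  ]
}}

```text
clock: 4.35
tool_pos: [0.6394, 0.0878, 0.119]
orientation: [0.718, -0.696, 0.0, 0.0]
wrist_force: [0.3, 0.2, 0.6]
opening: 0.303
```

Emit:
{"fn": "move_arm", "kwargs": {
  "series": [
    [28,[0,0,0],0],
    [28,[0,0,-0.005],0],
    [28,[0,0,-0.005],0],
    [28,[0,0,0],0],
    [28,[0,0,0],0]
  ]
}}

```text
clock: 4.77
tool_pos: [0.6392, 0.0885, 0.1111]
orientation: [0.718, -0.696, 0.0, -0.0]
wrist_force: [-0.8, -0.3, -0.5]
opening: 0.281
```

```bash
python3 - <<'E'
from h import *
st()
C,im=shot('wrist','w2.png')
E
```

```text
t 4.77 tcp [0.6392 0.0885 0.1111] q [ 0.718 -0.696  0.    -0.   ] F [-0.8 -0.3 -0.5] op 0.281 j [ 0.12  0.51  1.55 -0.    1.07  1.66]
```

View pics/w2.png

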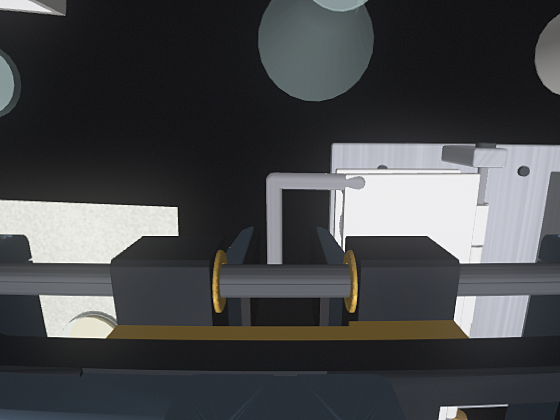

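Emit:
{"fn": "move_arm", "kwargs": {
  "series": [
    [28,[0,0.006,-0.006],0],
    [28,[0,0,-0.012],0],
    [28,[0,0,-0.012],0],
    [28,[0,0,-0.012],0],
    [28,[0,0,-0.012],0]
  ]
}}

```text
clock: 5.23
tool_pos: [0.6388, 0.0953, 0.054]
orientation: [0.718, -0.696, -0.0, 0.001]
wrist_force: [-0.6, -0.3, -0.5]
opening: 0.278
```

Emit:
{"fn": "move_arm", "kwargs": {
  "series": [
    [28,[0,0,0],0],
    [8,[0,0,0],0],
    [8,[0,0,0],0],
    [5,[0,0,0],0],
    [5,[0,0,0],0]
  ]
}}

```text
clock: 5.65
tool_pos: [0.64, 0.0952, 0.0565]
orientation: [0.718, -0.696, 0.001, -0.0]
wrist_force: [0.9, 0.3, -0.3]
opening: 0.105
```

```bash
python3 - <<'E'
from h import *
st()
C,im=shot('wrist','w3.png')
for n in ['cover_bar','load_bar']:
    print(n,arm.look_for(n,'wrist')[:2])
E
```

```text
t 5.65 tcp [0.64   0.0952 0.0565] q [ 0.718 -0.696  0.001 -0.   ] F [ 0.9  0.3 -0.3] op 0.105 j [ 0.13  0.57  1.61 -0.    0.96  1.67]
cover_bar [{'pixel': [457.2, 233.6], 'score': 0.55}]
load_bar [{'pixel': [419.8, 187.6], 'score': 0.61}]
```

```bash
python3 - <<'E'
import numpy as np
def arc(a,b,n=20,psi=.04,r=.135):
    f=np.linspace(a,b,n+1); P=np.c_[-np.sin(psi)*r*np.cos(f),np.cos(psi)*r*np.cos(f),r*np.sin(f)]
    Q=np.round(P*2000)/2000; 
    for d in np.diff(Q,axis=0): print([round(float(x),4) for x in d])
arc(.1,np.pi); print(); arc(0,np.pi)
E
```

```text
[0.0005, -0.0035, 0.02]
[0.0, -0.0065, 0.0195]
[0.0005, -0.0095, 0.0185]
[0.0005, -0.012, 0.0165]
[0.0005, -0.0145, 0.0145]
[0.0005, -0.0165, 0.012]
[0.001, -0.018, 0.0095]
[0.0005, -0.0195, 0.0065]
[0.001, -0.0205, 0.004]
[0.001, -0.02, 0.0005]
[0.0005, -0.0205, -0.0025]
[0.001, -0.02, -0.006]
[0.0005, -0.0185, -0.0085]
[0.001, -0.017, -0.011]
[0.0005, -0.015, -0.014]
[0.0005, -0.013, -0.016]
[0.0005, -0.0105, -0.0175]
[0.0, -0.0075, -0.019]
[0.0005, -0.005, -0.02]
[0.0, -0.0015, -0.0205]

[0.0, -0.002, 0.021]
[0.0005, -0.0045, 0.0205]
[0.0, -0.0085, 0.02]
[0.0005, -0.011, 0.018]
[0.0005, -0.0135, 0.016]
[0.001, -0.016, 0.0135]
[0.0005, -0.0185, 0.0115]
[0.001, -0.0195, 0.008]
[0.0005, -0.0205, 0.005]
[0.001, -0.021, 0.0015]
[0.001, -0.021, -0.0015]
[0.0005, -0.0205, -0.005]
[0.001, -0.0195, -0.008]
[0.0005, -0.0185, -0.0115]
[0.001, -0.016, -0.0135]
[0.0005, -0.0135, -0.016]
[0.0005, -0.011, -0.018]
[0.0, -0.0085, -0.02]
[0.0005, -0.0045, -0.0205]
[0.0, -0.002, -0.021]
```

Emit:
{"fn": "move_arm", "kwargs": {
  "series": [
    [5,[0.0005,-0.0035,0.02],0],
    [5,[0,-0.0065,0.0195],0],
    [5,[0.0005,-0.0095,0.0185],0],
    [5,[0.0005,-0.012,0.0165],0],
    [5,[0.0005,-0.0145,0.0145],0]
  ]
}}

```text
clock: 6.22
tool_pos: [0.6412, 0.0538, 0.1478]
orientation: [0.718, -0.696, -0.003, -0.004]
wrist_force: [-2.7, 11.4, 8.1]
opening: 0.108
```

Emit:
{"fn": "move_arm", "kwargs": {
  "series": [
    [5,[0.0005,-0.0165,0.012],0],
    [5,[0.001,-0.018,0.0095],0],
    [5,[0.0005,-0.0195,0.0065],0],
    [5,[0.001,-0.0205,0.004],0],
    [5,[0.001,-0.02,0.0005],0]
  ]
}}

```text
clock: 6.63
tool_pos: [0.6452, -0.0449, 0.1814]
orientation: [0.718, -0.696, 0.0, -0.001]
wrist_force: [-3.8, 1.4, 4.2]
opening: 0.108
```

```bash
python3 - <<'E'
from h import *
st()
E
```

```text
t 6.63 tcp [ 0.6452 -0.0449  0.1814] q [ 0.718 -0.696  0.    -0.001] F [-3.8  1.4  4.2] op 0.108 j [-0.09  0.46  1.46  0.    1.22  1.45]
```

Emit:
{"fn": "move_arm", "kwargs": {
  "series": [
    [5,[0.0005,-0.0205,-0.0025],0],
    [5,[0.001,-0.02,-0.006],0],
    [5,[0.0005,-0.0185,-0.0085],0],
    [5,[0.001,-0.017,-0.011],0],
    [5,[0.0005,-0.015,-0.014],0]
  ]
}}

```text
clock: 7.05
tool_pos: [0.6483, -0.1373, 0.1365]
orientation: [0.718, -0.696, 0.0, 0.0]
wrist_force: [-1.0, 1.1, 1.5]
opening: 0.106
```

Emit:
{"fn": "move_arm", "kwargs": {
  "series": [
    [5,[0.0005,-0.013,-0.016],0],
    [5,[0.0005,-0.0105,-0.0175],0],
    [5,[0,-0.0075,-0.019],0],
    [5,[0.0005,-0.005,-0.02],0],
    [5,[0,-0.0015,-0.016],0]
  ]
}}

```text
clock: 7.47
tool_pos: [0.6496, -0.1743, 0.046]
orientation: [0.718, -0.696, -0.001, 0.0]
wrist_force: [-0.9, 1.7, 1.7]
opening: 0.105
```

Emit:
{"fn": "move_arm", "kwargs": {
  "series": [
    [5,[0,0,-0.003],0],
    [5,[0,0,-0.002],0],
    [5,[0,0,0],0],
    [28,[0,0,0],0],
    [28,[0,0,0],0]
  ]
}}

```text
clock: 7.88
tool_pos: [0.6512, -0.1733, 0.043]
orientation: [0.718, -0.696, 0.001, -0.001]
wrist_force: [0.4, 0.5, -0.7]
opening: 0.222
```

```bash
python3 - <<'E'
from h import *
st()
E
```

```text
t 7.88 tcp [ 0.6512 -0.1733  0.043 ] q [ 0.718 -0.696  0.001 -0.001] F [ 0.4  0.5 -0.7] op 0.222 j [-0.28  0.62  1.55  0.    0.97  1.26]
```

Emit:
{"fn": "move_arm", "kwargs": {
  "series": [
    [28,[0,0,0.035],0],
    [28,[0,0,0.035],0],
    [28,[0,0,0.035],0],
    [50,[-0.013,0.02,0.02],0],
    [100,[-0.013,0.02,0.02],0]
  ]
}}

```text
clock: 8.3
tool_pos: [0.6256, -0.1335, 0.1899]
orientation: [0.718, -0.696, 0.002, -0.002]
wrist_force: [0.6, 0.2, -0.4]
opening: 0.397
```

Emit:
{"fn": "move_arm", "kwargs": {
  "series": [
    [100,[-0.013,0.02,0.02],0],
    [100,[-0.013,0.02,0.02],0],
    [100,[-0.013,0.02,0.02],0],
    [100,[-0.013,0.02,0.02],0],
    [100,[-0.013,0.02,0.02],0]
  ]
}}

```text
clock: 8.72
tool_pos: [0.5588, -0.0321, 0.2888]
orientation: [0.718, -0.696, 0.0, -0.001]
wrist_force: [-0.6, 0.6, -0.1]
opening: 0.759
```

Emit:
{"fn": "move_arm", "kwargs": {
  "series": [
    [100,[-0.013,0.02,0.02],0],
    [100,[-0.013,0.02,0.02],0],
    [100,[-0.013,0.02,0.02],0],
    [100,[0,0,0],0],
    [100,[0,0,0],0]
  ]
}}

```text
clock: 9.13
tool_pos: [0.5205, 0.0275, 0.3492]
orientation: [0.719, -0.695, 0.002, -0.002]
wrist_force: [-0.8, 0.1, -0.2]
opening: 1.002
```

```bash
python3 - <<'E'
from h import *
st()
C,im=shot('wrist','w4.png')
for k,z in dict(dish0_mid=.014,bottle0_mid=.03,cuvette0_mid=.0125,cradle_hinge=.05,load_bar=.05,cover_bar=.05,load_nest=.042,cover_nest=.042,tray_in=.003).items():
    print(k,[(round(d['score'],2),np.round(d['pixel']).astype(int).tolist(),np.round(at(C,d['pixel'],z),3)[:2].tolist()) for d in arm.look_for(k,'wrist')[:4]])
E
```

```text
t 9.13 tcp [0.5205 0.0275 0.3492] q [ 0.719 -0.695  0.002 -0.002] F [-0.8  0.1 -0.2] op 1.002 j [0.03 0.18 1.45 0.   1.51 1.57]
dish0_mid [(0.66, [377, 125], [0.598, -0.1])]
bottle0_mid [(0.44, [225, 300], [0.332, 0.112])]
cuvette0_mid [(0.86, [50, 125], [0.585, 0.366])]
cradle_hinge [(0.85, [340, 133], [0.584, -0.042]), (0.15, [223, 298], [0.346, 0.111])]
load_bar [(0.72, [300, 143], [0.571, 0.009]), (0.67, [380, 129], [0.592, -0.095])]
cover_bar [(0.64, [379, 126], [0.595, -0.093]), (0.56, [300, 141], [0.572, 0.009])]
load_nest [(0.74, [297, 140], [0.574, 0.012])]
cover_nest [(0.71, [377, 125], [0.597, -0.092]), (0.33, [61, 14], [0.725, 0.319])]
tray_in [(0.89, [501, 152], [0.569, -0.292]), (0.65, [224, 300], [0.318, 0.117])]
```

View pics/w4.png

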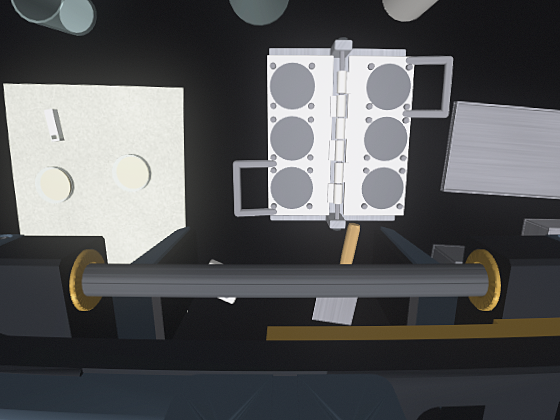

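```bash
cat >> h.py <<'E'
def blobs(mask,amin,amax):
    n,l,s,c=cv2.connectedComponentsWithStats(mask.astype(np.uint8)); return [(c[i],s[i]) for i in range(1,n) if amin<s[i][4]<amax]
E
python3 - <<'E'
from h import *
C=cam('wrist'); im=cv2.imread('pics/w4.png'); g=cv2.cvtColor(im,cv2.COLOR_BGR2GRAY).astype(int)
m=(g>90)&(g<185); m=cv2.morphologyEx(m.astype(np.uint8),cv2.MORPH_OPEN,np.ones((9,9)))
for c,s in blobs(m[40:225,262:420],600,2500): 
    p=c+[262,40]; print('disc',p.round(1),s[2:],at(C,p,.0423).round(4))
hsv=cv2.cvtColor(im,cv2.COLOR_BGR2HSV); 
for p in ((132,172),(57,184),(100,120),(58,125)): print(p,im[p[1],p[0]],hsv[p[1],p[0]])
h=im.astype(int); d=h[:,:,2]-h[:,:,0]; print(d[172,132],d[120,100])
m=cv2.morphologyEx((d>(d[172,132]+d[120,100])/2).astype(np.uint8),cv2.MORPH_OPEN,np.ones((5,5)))
for c,s in blobs(m[90:225,5:185],400,2500): 
    p=c+[5,90]; print('dish',p.round(1),s,at(C,p,.012).round(4))
E
```

```text
disc [291.8  85.5] [  44   46 1630] [0.6402 0.0198 0.0423]
disc [388.1  86.4] [  43   46 1597] [ 0.6437 -0.1036  0.0423]
disc [291.5 138. ] [  42   43 1489] [0.5744 0.018  0.0423]
disc [385.3 138.3] [  42   43 1471] [ 0.5782 -0.1059  0.0423]
disc [291.1 187.3] [  41   41 1368] [0.5088 0.0162 0.0423]
disc [382.1 187.8] [  41   41 1349] [ 0.512  -0.1076  0.0423]
(132, 172) [221 236 237] [ 28  17 237]
(57, 184) [218 233 235] [ 26  18 235]
(100, 120) [225 232 231] [ 34   8 232]
(58, 125) [145 147 145] [ 60   3 147]
16 6
dish [132.2 172.1] [112  67  32  31 792] [0.5197 0.2457 0.012 ]
dish [ 55.4 184.1] [ 36  79  30  31 747] [0.4993 0.3633 0.012 ]
```

Emit:
{"fn": "move_arm", "kwargs": {
  "series": [
    [100,[0,0.0218,-0.0235],0],
    [100,[0,0.0218,-0.0235],0],
    [100,[0,0.0218,-0.0235],0],
    [100,[0,0.0218,-0.0235],0],
    [100,[0,0.0218,-0.0235],0]
  ]
}}

```text
clock: 10.05
tool_pos: [0.5203, 0.1361, 0.2284]
orientation: [0.718, -0.696, 0.0, -0.0]
wrist_force: [0.7, -0.6, 0.3]
opening: 1.002
```

Emit:
{"fn": "move_arm", "kwargs": {
  "series": [
    [100,[0,0.0218,-0.0235],0],
    [100,[0,0.0218,-0.0235],0],
    [100,[0,0.0218,-0.0235],0],
    [100,[0,0.0218,-0.0235],0],
    [100,[0,0.0218,-0.0235],0]
  ]
}}

```text
clock: 10.47
tool_pos: [0.5204, 0.2452, 0.1108]
orientation: [0.718, -0.696, 0.0, -0.0]
wrist_force: [0.5, -0.4, -0.4]
opening: 1.002
```

Emit:
{"fn": "move_arm", "kwargs": {
  "series": [
    [100,[0,0,0],0],
    [100,[0,0,0],0],
    [100,[0,0,0],0],
    [100,[0,0,0],0],
    [100,[0,0,0],0]
  ]
}}

```text
clock: 10.88
tool_pos: [0.5213, 0.2437, 0.1134]
orientation: [0.718, -0.696, 0.001, -0.001]
wrist_force: [0.4, 0.7, 0.3]
opening: 0.998
```

```bash
cat >> h.py <<'E'
def dishpos(fn):
    C,im=shot('wrist',fn); st()
    h=im.astype(int); d=cv2.GaussianBlur((h[:,:,0]-h[:,:,2]).astype(np.float32),(5,5),0)
    m=cv2.morphologyEx((d>11).astype(np.uint8),cv2.MORPH_OPEN,np.ones((7,7)))
    for c,s in blobs(m,1500,9000):
        if s[1]+s[3]<262: print('dish',c.round(1),s,'bbox centre',[s[0]+s[2]/2,s[1]+s[3]/2],at(C,c,.012).round(4))
    for d in arm.silhouettes('dish0_mid','wrist')[:3]:
        r=d['region'].astype(np.uint8); x,y,w,hh=cv2.boundingRect(r); print('net',round(d['score'],2),np.round(d['pixel']),(x,y,w,hh),at(C,(x+w/2,y+hh/2),.012).round(4))
E
python3 -c "
from h import *
dishpos('w5.png')"
```

```text
t 10.93 tcp [0.5212 0.2437 0.1133] q [ 0.718 -0.696  0.001 -0.001] F [0.  0.  0.5] op 0.998 j [ 0.42  0.41  1.73 -0.    1.    1.96]
dish [274.9 214.2] [ 246  186   59   57 2655] bbox centre [np.float64(275.5), np.float64(214.5)] [0.5211 0.2509 0.012 ]
net 0.23 [529. 209.] (499, 164, 61, 71) [0.5391 0.0493 0.012 ]
```

View pics/w5.png

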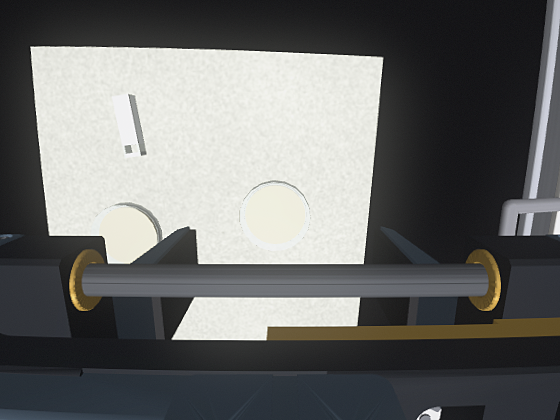

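Emit:
{"fn": "move_arm", "kwargs": {
  "series": [
    [100,[0,0.007,-0.02],0],
    [100,[0,0,-0.02],0],
    [100,[0,0,-0.02],0],
    [100,[0,0,-0.02],0],
    [100,[0,0,-0.019],0]
  ],
  "newtons": 12
}}

```text
clock: 11.4
tool_pos: [0.5207, 0.251, 0.0127]
orientation: [0.718, -0.696, 0.0, -0.0]
wrist_force: [0.4, -0.5, 0.5]
opening: 1.002
```

Emit:
{"fn": "move_arm", "kwargs": {
  "series": [
    [55,[0,0,0],0],
    [55,[0,0,0],0],
    [55,[0,0,0],0],
    [55,[0,0,0],0],
    [55,[0,0,0],0]
  ]
}}

```text
clock: 11.82
tool_pos: [0.5206, 0.2512, 0.0135]
orientation: [0.718, -0.696, 0.0, -0.0]
wrist_force: [0.7, 0.4, -0.0]
opening: 0.662
```

Emit:
{"fn": "move_arm", "kwargs": {
  "series": [
    [50,[0,0,0],0],
    [50,[0,0,0.02],0],
    [50,[0,0,0.03],0],
    [50,[0,0,0.03],0],
    [50,[0,0,0.02],0]
  ]
}}

```text
clock: 12.23
tool_pos: [0.5212, 0.2517, 0.1157]
orientation: [0.718, -0.696, 0.001, -0.001]
wrist_force: [0.2, 0.6, -0.1]
opening: 0.598
```

```bash
python3 -c "
from h import *
shot('wrist','w6.png'); st()"
```

```text
t 12.28 tcp [0.5232 0.2526 0.1193] q [ 0.718 -0.696  0.002 -0.005] F [1.3 0.3 1.6] op 0.601 j [ 0.43  0.41  1.71 -0.    1.01  1.97]
```

Emit:
{"fn": "move_arm", "kwargs": {
  "series": [
    [50,[-0.0015,-0.029,0],0],
    [50,[-0.0015,-0.029,0],0],
    [50,[-0.0015,-0.029,0],0],
    [50,[-0.0015,-0.029,0],0],
    [50,[-0.0015,-0.029,0],0]
  ]
}}

```text
clock: 12.7
tool_pos: [0.5123, 0.1051, 0.1128]
orientation: [0.718, -0.696, -0.0, 0.0]
wrist_force: [0.7, -1.2, -0.4]
opening: 0.595
```

Emit:
{"fn": "move_arm", "kwargs": {
  "series": [
    [50,[-0.0015,-0.029,0],0],
    [50,[-0.0015,-0.029,0],0],
    [50,[-0.0015,-0.029,0],0],
    [50,[0,0,0],0],
    [50,[0,0,0],0]
  ]
}}

```text
clock: 13.12
tool_pos: [0.5081, 0.0183, 0.1128]
orientation: [0.717, -0.697, -0.0, 0.0]
wrist_force: [-0.1, -0.4, -0.3]
opening: 0.593
```

```bash
python3 - <<'E'
from h import *
C,im=shot('wrist','w7.png'); st()
b=cv2.cvtColor(im,cv2.COLOR_RGB2BGR)
for p,r in (((.5095,.0185),0),((.5755,.0205),0),((.6415,.0225),0)):
    q=proj(C,(p[0],p[1],.0423)); print(q); cv2.drawMarker(b,tuple(int(x) for x in q),(0,0,255),0,12,1)
cv2.imwrite('pics/w7m.png',b)
E
```

```text
t 13.17 tcp [0.5083 0.0192 0.1128] q [ 0.718 -0.696 -0.    -0.   ] F [ 0.8  0.1 -0.1] op 0.596 j [0.01 0.32 1.88 0.   0.94 1.56]
[283.6787279  222.41943925]
[283.35443036 124.18497568]
[283.00327622  14.52237979]
```

View pics/w7m.png

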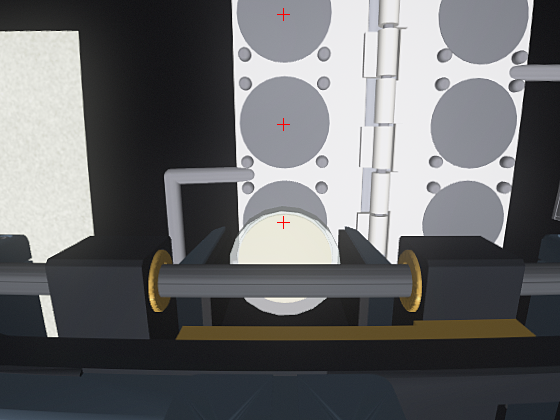

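Emit:
{"fn": "move_arm", "kwargs": {
  "series": [
    [50,[0.0015,-0.001,-0.015],0],
    [50,[0,0,-0.015],0],
    [50,[0,0,-0.01],0],
    [50,[0,0,-0.008],0],
    [50,[0,0,-0.006],0]
  ]
}}

```text
clock: 13.58
tool_pos: [0.5096, 0.0191, 0.058]
orientation: [0.719, -0.695, -0.0, 0.0]
wrist_force: [-1.2, -0.2, -0.0]
opening: 0.602
```

Emit:
{"fn": "move_arm", "kwargs": {
  "series": [
    [50,[0,0,0],0],
    [50,[0,0,0],0],
    [50,[0,0,0],0],
    [50,[0,0,0],0],
    [50,[0,0,0],0]
  ]
}}

```text
clock: 14.0
tool_pos: [0.5103, 0.0183, 0.0595]
orientation: [0.718, -0.696, 0.0, -0.0]
wrist_force: [-0.3, 1.1, 0.3]
opening: 0.597
```

```bash
python3 - <<'E'
from h import *
C,im=shot('wrist','w8.png'); st()
E
```

```text
t 14.05 tcp [0.5102 0.0183 0.0594] q [ 0.718 -0.696  0.    -0.   ] F [-0.5  0.5 -0.6] op 0.595 j [ 0.01  0.39  1.94 -0.    0.81  1.55]
```

Emit:
{"fn": "move_arm", "kwargs": {
  "series": [
    [50,[0,0,-0.002],0],
    [50,[0,0,0],0],
    [68,[0,0,0],0],
    [68,[0,0,0],0],
    [72,[0,0,0.003],0]
  ]
}}

```text
clock: 14.47
tool_pos: [0.5095, 0.0183, 0.0597]
orientation: [0.718, -0.696, -0.0, 0.0]
wrist_force: [0.4, 0.1, -0.1]
opening: 0.71
```

Emit:
{"fn": "move_arm", "kwargs": {
  "series": [
    [72,[0,0,0.01],0],
    [72,[0,0,0.015],0],
    [72,[0,0,0.015],0],
    [72,[0,0,0.013],0],
    [72,[0,0,0],0]
  ]
}}

```text
clock: 14.88
tool_pos: [0.5121, 0.0183, 0.1163]
orientation: [0.718, -0.696, 0.002, -0.002]
wrist_force: [0.3, -0.1, -0.3]
opening: 0.719
```

```bash
python3 - <<'E'
from h import *
C,im=shot('wrist','w9.png'); st()
E
```

```text
t 14.93 tcp [0.5111 0.0183 0.1148] q [ 0.718 -0.696  0.002 -0.001] F [-0.4 -0.2 -0.6] op 0.721 j [ 0.01  0.32  1.87 -0.    0.95  1.55]
```

View pics/w9.png

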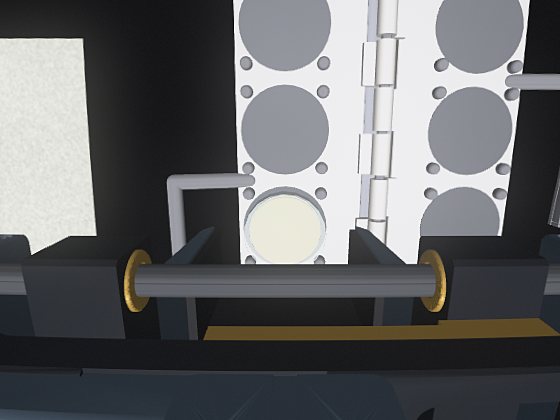

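Emit:
{"fn": "move_arm", "kwargs": {
  "series": [
    [100,[-0.001,0.035,0],0],
    [100,[-0.001,0.035,0],0],
    [100,[-0.001,0.035,0],0],
    [100,[-0.001,0.035,0],0],
    [100,[-0.001,0.035,0],0]
  ]
}}

```text
clock: 15.35
tool_pos: [0.5042, 0.1946, 0.1123]
orientation: [0.718, -0.696, -0.0, 0.001]
wrist_force: [-0.1, -1.0, -1.0]
opening: 0.995
```

Emit:
{"fn": "move_arm", "kwargs": {
  "series": [
    [100,[-0.001,0.035,0],0],
    [100,[-0.001,0.035,0],0],
    [100,[-0.001,0.035,0],0],
    [100,[-0.001,0.035,0],0],
    [100,[-0.001,0.035,0],0]
  ]
}}

```text
clock: 15.77
tool_pos: [0.4991, 0.3697, 0.1121]
orientation: [0.718, -0.696, -0.0, 0.001]
wrist_force: [0.1, 0.4, 0.3]
opening: 0.998
```

Emit:
{"fn": "move_arm", "kwargs": {
  "series": [
    [100,[0,0,0],0],
    [100,[0,0,0],0],
    [100,[0,0,0],0],
    [100,[0,0,0],0],
    [100,[0,0,0],0]
  ]
}}

```text
clock: 16.18
tool_pos: [0.5, 0.3669, 0.1129]
orientation: [0.718, -0.696, 0.0, 0.0]
wrist_force: [-0.5, 0.4, -0.1]
opening: 0.997
```

```bash
python3 -c "
from h import *
dishpos('w10.png')"
```

```text
t 16.23 tcp [0.5001 0.367  0.113 ] q [ 0.718 -0.696  0.     0.   ] F [0.6 0.1 0.5] op 1.0 j [ 0.61  0.48  1.61 -0.    1.05  2.16]
dish [279.8 213.8] [ 251  186   59   57 2662] bbox centre [np.float64(280.5), np.float64(214.5)] [0.5001 0.3701 0.012 ]
```

Emit:
{"fn": "move_arm", "kwargs": {
  "series": [
    [100,[0,0.003,-0.02],0],
    [100,[0,0,-0.02],0],
    [100,[0,0,-0.02],0],
    [100,[0,0,-0.02],0],
    [100,[0,0,-0.0185],0]
  ]
}}

```text
clock: 16.7
tool_pos: [0.5, 0.3705, 0.0137]
orientation: [0.718, -0.696, 0.0, 0.0]
wrist_force: [-0.3, 0.2, 0.1]
opening: 1.002
```

Emit:
{"fn": "move_arm", "kwargs": {
  "series": [
    [50,[0,0,0],0],
    [50,[0,0,0],0],
    [50,[0,0,0],0],
    [50,[0,0,0],0],
    [50,[0,0,0],0]
  ]
}}

```text
clock: 17.12
tool_pos: [0.5001, 0.3712, 0.015]
orientation: [0.718, -0.696, 0.0, -0.0]
wrist_force: [-0.9, -0.5, 0.0]
opening: 0.664
```

Emit:
{"fn": "move_arm", "kwargs": {
  "series": [
    [50,[0,0,0],0],
    [50,[0,0,0],0],
    [50,[0,0,0.03],0],
    [50,[0,0,0.035],0],
    [50,[0,0,0.035],0]
  ]
}}

```text
clock: 17.53
tool_pos: [0.4992, 0.3709, 0.1149]
orientation: [0.718, -0.696, -0.0, 0.001]
wrist_force: [0.7, -0.4, 0.6]
opening: 0.597
```

Emit:
{"fn": "move_arm", "kwargs": {
  "series": [
    [50,[0.012,-0.029,0],0],
    [50,[0.012,-0.029,0],0],
    [50,[0.012,-0.029,0],0],
    [50,[0.012,-0.029,0],0],
    [50,[0.012,-0.029,0],0]
  ]
}}

```text
clock: 17.95
tool_pos: [0.5602, 0.225, 0.1147]
orientation: [0.718, -0.696, 0.0, -0.0]
wrist_force: [0.3, -0.6, -0.2]
opening: 0.599
```

Emit:
{"fn": "move_arm", "kwargs": {
  "series": [
    [50,[0.012,-0.029,0],0],
    [50,[0.012,-0.029,0],0],
    [50,[0.012,-0.029,0],0],
    [50,[0.012,-0.029,0],0],
    [50,[0.012,-0.029,0],0]
  ]
}}

```text
clock: 18.37
tool_pos: [0.6202, 0.0798, 0.1146]
orientation: [0.718, -0.696, 0.0, -0.0]
wrist_force: [-0.6, -0.1, -0.6]
opening: 0.596
```

Emit:
{"fn": "move_arm", "kwargs": {
  "series": [
    [50,[0.012,-0.029,0],0],
    [50,[0.01,-0.029,0],0],
    [50,[0,0,0],0],
    [50,[0,0,0],0],
    [50,[0,0,0],0]
  ]
}}

```text
clock: 18.78
tool_pos: [0.6415, 0.0237, 0.1143]
orientation: [0.718, -0.696, -0.0, 0.0]
wrist_force: [-0.3, 0.4, -1.3]
opening: 0.599
```

```bash
python3 - <<'E'
from h import *
C,im=shot('wrist','w11.png'); st()
g=cv2.cvtColor(im,cv2.COLOR_RGB2GRAY).astype(int)
m=(g>85)&(g<185); m=cv2.morphologyEx(m.astype(np.uint8),cv2.MORPH_OPEN,np.ones((9,9)))
for c,s in blobs(m[:260],600,12000): print('b',c.round(1),s,at(C,c,.0423).round(4))
h=im.astype(int); d=cv2.GaussianBlur((h[:,:,0]-h[:,:,2]).astype(np.float32),(5,5),0)
for c,s in blobs(d>11,800,12000): print('agar',c.round(1),s)
print('tcp px',proj(C,arm.get_state()['tool_pos']),'nest px',proj(C,(.642,.022,.0423)))
E
```

```text
t 18.83 tcp [0.6414 0.0242 0.1144] q [ 0.718 -0.696 -0.     0.   ] F [-0.2  1.  -0.2] op 0.599 j [0.02 0.51 1.56 0.   1.08 1.56]
b [212.9  53.2] [ 151    0  123  101 7180] [0.7515 0.0718 0.0423]
b [507.8  46.5] [ 450    0  110   95 9111] [ 0.7634 -0.1164  0.0423]
b [530.4 177.1] [500 170  60  16 846] [ 0.68   -0.1465  0.0423]
b [287.4 202.3] [ 247  183   81   41 2123] [0.6568 0.0218 0.0423]
b [463.9 212.3] [ 423  183   80   58 3678] [ 0.6535 -0.1023  0.0423]
agar [284.7 242.1] [ 240  215   91   48 3489]
agar [157.2 280.7] [147 249  26  64 932]
agar [412.1 281.2] [398 249  25  64 913]
agar [362.6 331.4] [ 175  318  361   23 5871]
tcp px [282.6559263  262.02805404] nest px [286.41458947 223.10695297]
```

Emit:
{"fn": "move_arm", "kwargs": {
  "series": [
    [50,[0.0005,-0.002,-0.015],0],
    [50,[0,0,-0.015],0],
    [50,[0,0,-0.01],0],
    [50,[0,0,-0.009],0],
    [50,[0,0,-0.005],0]
  ]
}}

```text
clock: 19.25
tool_pos: [0.6416, 0.0222, 0.0593]
orientation: [0.719, -0.695, -0.001, 0.001]
wrist_force: [-0.4, -0.4, -0.7]
opening: 0.601
```

Emit:
{"fn": "move_arm", "kwargs": {
  "series": [
    [50,[0,0,-0.002],0],
    [50,[0,0,-0.001],0],
    [68,[0,0,0],0],
    [70,[0,0,0],0],
    [72,[0,0,0.003],0]
  ]
}}

```text
clock: 19.67
tool_pos: [0.6424, 0.0212, 0.0607]
orientation: [0.718, -0.696, 0.0, 0.0]
wrist_force: [-0.5, 0.5, 0.0]
opening: 0.723
```

Emit:
{"fn": "move_arm", "kwargs": {
  "series": [
    [72,[0,0,0.01],0],
    [72,[0,0,0.015],0],
    [72,[0,0,0.015],0],
    [72,[0,0,0.015],0],
    [72,[0,0,0],0]
  ]
}}

```text
clock: 20.08
tool_pos: [0.6449, 0.0213, 0.1201]
orientation: [0.718, -0.696, 0.003, -0.003]
wrist_force: [0.5, -0.2, 0.4]
opening: 0.723
```

```bash
python3 - <<'E'
from h import *
C,im=shot('wrist','w12.png'); st()
h=im.astype(int); d=cv2.GaussianBlur((h[:,:,0]-h[:,:,2]).astype(np.float32),(5,5),0)
for c,s in blobs(d>11,800,12000): print('agar',c.round(1),s,at(C,c,.054))
E
```

```text
t 20.13 tcp [0.6439 0.0213 0.1182] q [ 0.718 -0.696  0.002 -0.002] F [-0.2  0.5  0.2] op 0.724 j [ 0.02  0.5   1.55 -0.    1.08  1.55]
agar [284.1 229.9] [ 251  198   67   65 3436] [0.64272434 0.02109148 0.054     ]
agar [134.2 280.7] [ 123  249   29   64 1030] [0.60162344 0.1271296  0.054     ]
agar [435.  281.1] [ 419  249   28   64 1015] [ 0.60790792 -0.08806989  0.054     ]
agar [387.8 331.1] [ 203  318  357   23 5837] [ 0.5671922  -0.05810619  0.054     ]
```

Emit:
{"fn": "move_arm", "kwargs": {
  "series": [
    [28,[0.001,-0.028,0.002],0],
    [28,[0.001,-0.028,0],0],
    [28,[0.001,-0.028,0],0],
    [28,[0.001,-0.028,0],0],
    [28,[0.001,-0.028,0],0]
  ],
  "newtons": 10
}}

```text
clock: 20.55
tool_pos: [0.6468, -0.1198, 0.1167]
orientation: [0.718, -0.696, -0.001, 0.0]
wrist_force: [0.3, -0.2, 0.6]
opening: 0.388
```

Emit:
{"fn": "move_arm", "kwargs": {
  "series": [
    [28,[0.001,-0.028,0],0],
    [28,[0.001,-0.027,0],0],
    [28,[0,0,0],0],
    [28,[0,0,0],0],
    [28,[0,0,0],0]
  ]
}}

```text
clock: 20.97
tool_pos: [0.6489, -0.1732, 0.1168]
orientation: [0.718, -0.696, -0.001, 0.0]
wrist_force: [0.3, -0.6, 0.1]
opening: 0.281
```

```bash
python3 - <<'E'
from h import *
C,im=shot('wrist','w13.png'); st()
E
```

```text
t 21.02 tcp [ 0.649  -0.1728  0.117 ] q [ 0.718 -0.696 -0.001  0.   ] F [-0.3  0.3  0.1] op 0.278 j [-0.28  0.55  1.47  0.    1.12  1.26]
```

Position matches the earlier release pose; descend, grip, swing the cover over.

Emit:
{"fn": "move_arm", "kwargs": {
  "series": [
    [28,[0.001,0,-0.015],0],
    [28,[0,0,-0.015],0],
    [28,[0,0,-0.015],0],
    [28,[0,0,-0.015],0],
    [28,[0,0,-0.015],0]
  ]
}}

```text
clock: 21.43
tool_pos: [0.6504, -0.172, 0.0418]
orientation: [0.719, -0.695, -0.0, -0.0]
wrist_force: [0.0, -0.5, 0.4]
opening: 0.28
```

Emit:
{"fn": "move_arm", "kwargs": {
  "series": [
    [5,[0,0,0],0],
    [5,[0,0,0],0],
    [5,[0,0,0],0],
    [5,[0,0,0],0],
    [5,[0,0,0],0]
  ]
}}

```text
clock: 21.85
tool_pos: [0.6505, -0.1742, 0.0434]
orientation: [0.718, -0.696, 0.001, 0.0]
wrist_force: [-1.3, -2.5, -0.3]
opening: 0.11
```

Emit:
{"fn": "move_arm", "kwargs": {
  "series": [
    [5,[0,0.002,0.021],0],
    [5,[-0.0005,0.0045,0.0205],0],
    [5,[0,0.0085,0.02],0],
    [5,[-0.0005,0.011,0.018],0],
    [5,[-0.0005,0.0135,0.016],0]
  ]
}}

```text
clock: 22.27
tool_pos: [0.6492, -0.1356, 0.1404]
orientation: [0.718, -0.696, 0.002, 0.0]
wrist_force: [-1.3, -3.2, -0.3]
opening: 0.106
```

```bash
python3 - <<'E'
from h import *
st()
E
```

```text
t 22.27 tcp [ 0.6492 -0.1356  0.1404] q [ 0.718 -0.696  0.002  0.   ] F [-1.3 -3.2 -0.3] op 0.106 j [-0.22  0.51  1.47 -0.    1.15  1.32]
```

Emit:
{"fn": "move_arm", "kwargs": {
  "series": [
    [5,[-0.001,0.016,0.0135],0],
    [5,[-0.0005,0.0185,0.0115],0],
    [5,[-0.001,0.0195,0.008],0],
    [5,[-0.0005,0.0205,0.005],0],
    [5,[-0.001,0.021,0.0015],0]
  ]
}}

```text
clock: 22.68
tool_pos: [0.6464, -0.0384, 0.1811]
orientation: [0.718, -0.696, 0.003, -0.002]
wrist_force: [1.7, -1.3, 1.5]
opening: 0.104
```

Emit:
{"fn": "move_arm", "kwargs": {
  "series": [
    [5,[-0.001,0.021,-0.0015],0],
    [5,[-0.0005,0.0205,-0.005],0],
    [5,[-0.001,0.0195,-0.008],0],
    [5,[-0.0005,0.0185,-0.0115],0],
    [5,[-0.001,0.016,-0.0135],0]
  ]
}}

```text
clock: 23.1
tool_pos: [0.643, 0.0584, 0.14]
orientation: [0.719, -0.696, 0.002, -0.003]
wrist_force: [4.2, -3.7, -1.9]
opening: 0.103
```

Emit:
{"fn": "move_arm", "kwargs": {
  "series": [
    [5,[-0.0005,0.0135,-0.016],0],
    [5,[-0.0005,0.011,-0.018],0],
    [5,[0,0.0055,-0.0125],0],
    [5,[0,0.004,-0.0125],0],
    [5,[-0.0005,0.003,-0.0125],0]
  ]
}}

```text
clock: 23.52
tool_pos: [0.6417, 0.0944, 0.0676]
orientation: [0.719, -0.695, 0.002, -0.002]
wrist_force: [3.5, -5.1, 1.3]
opening: 0.104
```

Emit:
{"fn": "move_arm", "kwargs": {
  "series": [
    [5,[0,0.0015,-0.0125],0],
    [5,[0,0.001,-0.009],0],
    [5,[0,0,-0.003],0],
    [5,[0,0,-0.002],0],
    [5,[0,0,0],0]
  ]
}}

```text
clock: 23.93
tool_pos: [0.6417, 0.0957, 0.0433]
orientation: [0.718, -0.696, 0.003, -0.002]
wrist_force: [-0.2, -5.6, 8.3]
opening: 0.107
```

```bash
python3 - <<'E'
from h import *
st()
E
```

```text
t 23.93 tcp [0.6417 0.0957 0.0433] q [ 0.718 -0.696  0.003 -0.002] F [-0.2 -5.6  8.3] op 0.107 j [ 0.13  0.58  1.62 -0.    0.93  1.67]
```

Emit:
{"fn": "move_arm", "kwargs": {
  "series": [
    [28,[0,0,0],0],
    [28,[0,0,0],0],
    [28,[0,0,0],0],
    [28,[0,0,0.03],0],
    [28,[0,0,0.04],0]
  ]
}}

```text
clock: 24.35
tool_pos: [0.6363, 0.0965, 0.1066]
orientation: [0.718, -0.696, -0.003, 0.004]
wrist_force: [0.7, -0.4, -0.2]
opening: 0.278
```

Emit:
{"fn": "move_arm", "kwargs": {
  "series": [
    [28,[-0.033,-0.001,0.005],0],
    [28,[-0.033,-0.001,0],0],
    [28,[-0.033,-0.001,0],0],
    [28,[-0.033,-0.001,0],0],
    [28,[0,0,0],0]
  ]
}}

```text
clock: 24.77
tool_pos: [0.4994, 0.0921, 0.1141]
orientation: [0.718, -0.696, -0.003, 0.004]
wrist_force: [-0.9, 0.2, 0.2]
opening: 0.281
```

Emit:
{"fn": "move_arm", "kwargs": {
  "series": [
    [28,[0,0,0],0],
    [28,[0,0,0],0],
    [28,[0,0,0],0],
    [28,[0,0,0],0],
    [28,[0,0,0],0]
  ]
}}

```text
clock: 25.18
tool_pos: [0.5084, 0.0924, 0.1148]
orientation: [0.718, -0.696, 0.0, -0.0]
wrist_force: [0.6, -0.2, 0.1]
opening: 0.279
```

```bash
python3 - <<'E'
from h import *
C,im=shot('wrist','w14.png'); st()
E
```

```text
t 25.23 tcp [0.5082 0.0924 0.1147] q [ 0.718 -0.696  0.     0.   ] F [ 0.6 -0.9 -0.9] op 0.278 j [ 0.16  0.33  1.86 -0.    0.96  1.7 ]
```

View pics/w14.png

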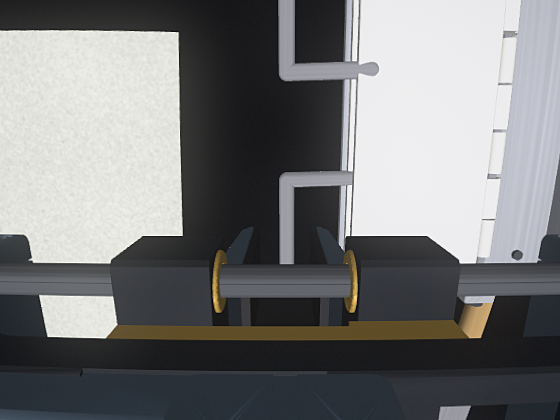

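Emit:
{"fn": "move_arm", "kwargs": {
  "series": [
    [28,[0,0,-0.015],0],
    [28,[0,0,-0.015],0],
    [28,[0,0,-0.015],0],
    [28,[0,0,-0.015],0],
    [28,[0,0,-0.0125],0]
  ],
  "newtons": 14
}}

```text
clock: 25.65
tool_pos: [0.5075, 0.0922, 0.0413]
orientation: [0.718, -0.696, -0.0, 0.0]
wrist_force: [0.2, 0.7, 0.7]
opening: 0.283
```

Emit:
{"fn": "move_arm", "kwargs": {
  "series": [
    [5,[0,0,0],0],
    [5,[0,0,0],0],
    [5,[0,0,0],0],
    [5,[0,0,0],0],
    [5,[0,0,0],0]
  ]
}}

```text
clock: 26.07
tool_pos: [0.5079, 0.0913, 0.0431]
orientation: [0.719, -0.695, 0.001, 0.0]
wrist_force: [1.2, -4.8, -4.4]
opening: 0.101
```

Emit:
{"fn": "move_arm", "kwargs": {
  "series": [
    [5,[0,-0.002,0.021],0],
    [5,[0.0005,-0.0045,0.0205],0],
    [5,[0,-0.0085,0.02],0],
    [5,[0.0005,-0.011,0.018],0],
    [5,[0.0005,-0.0135,0.016],0]
  ]
}}

```text
clock: 26.48
tool_pos: [0.509, 0.0537, 0.1396]
orientation: [0.718, -0.696, -0.0, -0.001]
wrist_force: [1.5, 1.4, -4.5]
opening: 0.103
```

```bash
python3 - <<'E'
from h import *
st()
E
```

```text
t 26.48 tcp [0.509  0.0537 0.1396] q [ 0.718 -0.696 -0.    -0.001] F [ 1.5  1.4 -4.5] op 0.103 j [0.08 0.29 1.84 0.   1.01 1.62]
```

Emit:
{"fn": "move_arm", "kwargs": {
  "series": [
    [5,[0.001,-0.016,0.0135],0],
    [5,[0.0005,-0.0185,0.0115],0],
    [5,[0.001,-0.0195,0.008],0],
    [5,[0.0005,-0.0205,0.005],0],
    [5,[0.001,-0.021,0.0015],0]
  ]
}}

```text
clock: 26.9
tool_pos: [0.5124, -0.0416, 0.1809]
orientation: [0.718, -0.696, -0.001, -0.002]
wrist_force: [-3.4, 4.0, 3.3]
opening: 0.102
```

Emit:
{"fn": "move_arm", "kwargs": {
  "series": [
    [5,[0.001,-0.021,-0.0015],0],
    [5,[0.0005,-0.0205,-0.005],0],
    [5,[0.001,-0.0195,-0.008],0],
    [5,[0.0005,-0.0185,-0.0115],0],
    [5,[0.001,-0.016,-0.0135],0]
  ]
}}

```text
clock: 27.32
tool_pos: [0.516, -0.1389, 0.1394]
orientation: [0.718, -0.696, -0.0, -0.0]
wrist_force: [-3.6, 2.0, 2.3]
opening: 0.106
```

Emit:
{"fn": "move_arm", "kwargs": {
  "series": [
    [5,[0.0005,-0.0135,-0.016],0],
    [5,[0.0005,-0.011,-0.018],0],
    [5,[0,-0.0055,-0.0125],0],
    [5,[0,-0.004,-0.0125],0],
    [5,[0.0005,-0.003,-0.0125],0]
  ]
}}

```text
clock: 27.73
tool_pos: [0.5174, -0.1762, 0.0669]
orientation: [0.718, -0.696, -0.0, 0.001]
wrist_force: [-4.8, -0.8, 2.9]
opening: 0.106
```

Emit:
{"fn": "move_arm", "kwargs": {
  "series": [
    [5,[0,-0.0015,-0.0125],0],
    [5,[0,-0.001,-0.009],0],
    [5,[0,0,-0.003],0],
    [5,[0,0,-0.002],0],
    [5,[0,0,0],0]
  ]
}}

```text
clock: 28.15
tool_pos: [0.5175, -0.1785, 0.0407]
orientation: [0.719, -0.695, -0.0, 0.001]
wrist_force: [-5.0, -4.4, 0.9]
opening: 0.101
```

```bash
python3 - <<'E'
from h import *
st(); C,im=shot('top','t2.png'); cv2.imwrite('pics/t2c.png',cv2.resize(cv2.imread('pics/t2.png')[150:270,215:415],None,fx=4,fy=4))
E
```

```text
t 28.15 tcp [ 0.5175 -0.1785  0.0407] q [ 0.719 -0.695 -0.     0.001] F [-5.  -4.4  0.9] op 0.101 j [-0.35  0.46  1.87 -0.    0.81  1.19]
```

Emit:
{"fn": "move_arm", "kwargs": {
  "series": [
    [5,[0,0,-0.002],0],
    [5,[0,0,-0.002],0],
    [5,[0,0,0],0],
    [5,[0,0,0],0],
    [5,[0,0,0],0]
  ]
}}

```text
clock: 28.62
tool_pos: [0.5183, -0.1785, 0.0388]
orientation: [0.719, -0.695, 0.001, 0.0]
wrist_force: [-7.5, -3.7, 13.5]
opening: 0.1
```

```bash
python3 - <<'E'
from h import *
st()
E
```

```text
t 28.62 tcp [ 0.5183 -0.1785  0.0388] q [ 0.719 -0.695  0.001  0.   ] F [-7.5 -3.7 13.5] op 0.1 j [-0.35  0.46  1.87 -0.    0.81  1.19]
```

Emit:
{"fn": "move_arm", "kwargs": {
  "series": [
    [5,[0,0.001,0.004],0],
    [5,[0,0.001,0.0105],0],
    [5,[0,0.001,0.0105],0],
    [5,[-0.0005,0.0045,0.0205],0],
    [5,[0,0.0085,0.02],0]
  ]
}}

```text
clock: 29.03
tool_pos: [0.5177, -0.1638, 0.1028]
orientation: [0.718, -0.696, 0.001, 0.001]
wrist_force: [-2.9, -3.9, -0.7]
opening: 0.108
```

Emit:
{"fn": "move_arm", "kwargs": {
  "series": [
    [5,[-0.0005,0.011,0.018],0],
    [5,[-0.0005,0.0135,0.016],0],
    [5,[-0.001,0.016,0.0135],0],
    [5,[-0.0005,0.0185,0.0115],0],
    [5,[-0.001,0.0195,0.008],0]
  ]
}}

```text
clock: 29.45
tool_pos: [0.5154, -0.0843, 0.1719]
orientation: [0.718, -0.696, 0.003, -0.0]
wrist_force: [-0.2, -3.6, 3.4]
opening: 0.103
```

Emit:
{"fn": "move_arm", "kwargs": {
  "series": [
    [5,[-0.0005,0.0205,0.005],0],
    [5,[-0.001,0.021,0.0015],0],
    [5,[-0.001,0.021,-0.0015],0],
    [5,[-0.0005,0.0205,-0.005],0],
    [5,[-0.001,0.0195,-0.008],0]
  ]
}}

```text
clock: 29.87
tool_pos: [0.5123, 0.0203, 0.1626]
orientation: [0.718, -0.696, 0.003, -0.002]
wrist_force: [3.9, -2.7, -2.6]
opening: 0.105
```

Emit:
{"fn": "move_arm", "kwargs": {
  "series": [
    [5,[-0.0005,0.0185,-0.0115],0],
    [5,[-0.001,0.016,-0.0135],0],
    [5,[-0.0005,0.0135,-0.016],0],
    [5,[-0.0005,0.011,-0.018],0],
    [5,[0,0.0085,-0.02],0]
  ]
}}

```text
clock: 30.28
tool_pos: [0.5101, 0.0867, 0.0824]
orientation: [0.719, -0.695, 0.003, -0.001]
wrist_force: [4.2, -12.6, -2.0]
opening: 0.111
```

Emit:
{"fn": "move_arm", "kwargs": {
  "series": [
    [5,[-0.0005,0.0045,-0.0205],0],
    [5,[0,0.001,-0.0105],0],
    [5,[0,0.001,-0.0105],0],
    [5,[0,0,-0.003],0],
    [5,[0,0,0],0]
  ]
}}

```text
clock: 30.7
tool_pos: [0.5103, 0.0915, 0.0393]
orientation: [0.719, -0.695, 0.003, -0.001]
wrist_force: [0.8, -12.4, 6.4]
opening: 0.103
```

```bash
python3 - <<'E'
from h import *
st()
E
```

```text
t 30.7 tcp [0.5103 0.0915 0.0393] q [ 0.719 -0.695  0.003 -0.001] F [  0.8 -12.4   6.4] op 0.103 j [ 0.16  0.42  1.94 -0.01  0.77  1.7 ]
```

Emit:
{"fn": "move_arm", "kwargs": {
  "series": [
    [28,[0,-0.001,0],0],
    [28,[0,0,0],0],
    [28,[0,0,0],0],
    [28,[0,0,0.035],0],
    [28,[0,0,0.035],0]
  ]
}}

```text
clock: 31.12
tool_pos: [0.5057, 0.0926, 0.1061]
orientation: [0.718, -0.696, -0.002, 0.002]
wrist_force: [1.1, 0.6, 0.3]
opening: 0.28
```

Emit:
{"fn": "move_arm", "kwargs": {
  "series": [
    [28,[0,-0.01,0.03],0],
    [60,[0,-0.03,0.02],0],
    [72,[0,-0.03,0.02],0],
    [72,[0,-0.03,0.02],0],
    [72,[0,-0.03,0.02],0]
  ]
}}

```text
clock: 31.53
tool_pos: [0.5072, -0.0382, 0.2182]
orientation: [0.719, -0.695, 0.0, -0.0]
wrist_force: [0.4, -0.2, -0.1]
opening: 0.542
```

Emit:
{"fn": "move_arm", "kwargs": {
  "series": [
    [72,[0,-0.03,0.02],0],
    [72,[0,-0.03,0.02],0],
    [72,[0,-0.03,0.02],0],
    [72,[0,-0.03,0.02],0],
    [72,[0,-0.02,0.02],0]
  ]
}}

```text
clock: 31.95
tool_pos: [0.5072, -0.1795, 0.318]
orientation: [0.718, -0.696, 0.0, -0.0]
wrist_force: [0.2, 0.2, 0.8]
opening: 0.718
```

Emit:
{"fn": "move_arm", "kwargs": {
  "series": [
    [72,[0,0,0],0],
    [72,[0,0,0],0],
    [72,[0,0,0],0],
    [72,[0,0,0],0],
    [72,[0,0,0],0]
  ]
}}

```text
clock: 32.37
tool_pos: [0.507, -0.1763, 0.3158]
orientation: [0.719, -0.695, -0.001, 0.0]
wrist_force: [-0.6, 0.2, -0.5]
opening: 0.719
```

```bash
python3 - <<'E'
from h import *
C,im=shot('wrist','w15.png'); st()
h=im.astype(int); d=cv2.GaussianBlur((h[:,:,0]-h[:,:,2]).astype(np.float32),(5,5),0)
for c,s in blobs(d>11,400,12000): print('agar',c.round(1),s,at(C,c,.054))
E
```

```text
t 32.42 tcp [ 0.5071 -0.1764  0.316 ] q [ 0.719 -0.695 -0.001  0.   ] F [-0.4 -0.3 -0. ] op 0.72 j [-0.36  0.22  1.48  0.    1.45  1.18]
agar [219.3  60.1] [ 200   39   40   43 1351] [ 0.64688461 -0.09693641  0.054     ]
agar [226.9 176.4] [ 209  158   37   38 1111] [ 0.51280733 -0.10547368  0.054     ]
agar [134.2 280.8] [ 123  249   29   64 1026] [0.36958224 0.01986674 0.054     ]
agar [434.9 280.8] [ 418  249   29   64 1026] [ 0.38274362 -0.38084398  0.054     ]
agar [387.1 331. ] [ 203  318  357   23 5854] [ 0.30592591 -0.32470249  0.054     ]
```

View pics/w15.png

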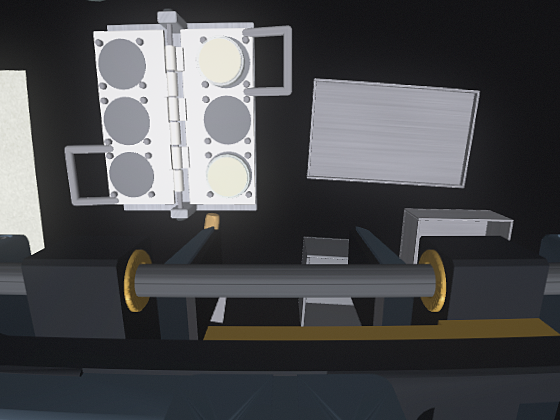

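```bash
python3 - <<'E'
from h import *
C=cam('wrist')
c=np.array([at(C,p,.012) for p in ((314,79),(479,91),(465,187),(307,178))]); print(c.round(4),'mid',c.mean(0).round(4)); d=c[0]-c[1]; print('yaw',np.arctan2(d[0],d[1]),np.linalg.norm(c[0]-c[1]),np.linalg.norm(c[0]-c[3]))
C,im=shot('top','t3.png')
for k,z in (('tray_in',.012),('tub_in',.055),('bin_in',.075),('bottle0_mid',.03),('cuvette0_mid',.0125)):
    for d in arm.silhouettes(k,'top')[:2]:
        q=cv2.minAreaRect(np.argwhere(d['region'])[:,::-1].astype(np.float32)); print(k,round(d['score'],2),np.round(d['pixel']),q,at(C,q[0],z).round(4))
E
```

```text
[[ 0.6355 -0.2099  0.012 ]
 [ 0.6304 -0.4255  0.012 ]
 [ 0.5039 -0.4248  0.012 ]
 [ 0.5086 -0.2067  0.012 ]] mid [ 0.5696 -0.3167  0.012 ]
yaw 0.023340233365261465 0.2157257924499586 0.12690918165030737
tray_in 0.85 [340. 191.] ((367.0, 195.5), (15.0, 74.0), 90.0) [ 0.6126 -0.3103  0.012 ]
tub_in 0.95 [420. 262.] ((403.70452880859375, 263.90814208984375), (32.01388931274414, 49.62360382080078), 87.61405944824219) [ 0.4113 -0.3984  0.055 ]
tub_in 0.69 [149. 150.] ((148.75, 152.75), (28.991374969482422, 22.62741470336914), 45.0) [0.7374 0.3241 0.055 ]
bottle0_mid 0.57 [293. 182.] ((295.0000305175781, 182.0), (18.384777069091797, 18.384777069091797), 45.0) [ 0.6527 -0.0954  0.03  ]
cuvette0_mid 0.63 [135. 214.] ((136.6599884033203, 217.6199951171875), (15.273507118225098, 6.222539901733398), 81.8698959350586) [0.5547 0.3697 0.0125]
```

Emit:
{"fn": "move_arm", "kwargs": {
  "series": [
    [85,[0.0174,0.0097,-0.02],0],
    [85,[0.0174,0.0097,-0.02],0],
    [85,[0.0174,0.0097,-0.02],0],
    [85,[0.0174,0.0097,-0.02],0],
    [85,[0.0174,0.0097,-0.02],0]
  ],
  "newtons": 12
}}

```text
clock: 33.13
tool_pos: [0.5951, -0.1287, 0.2161]
orientation: [0.718, -0.696, 0.0, -0.0]
wrist_force: [-0.2, -0.4, -0.6]
opening: 0.851
```

Emit:
{"fn": "move_arm", "kwargs": {
  "series": [
    [85,[0.0174,0.0097,-0.02],0],
    [85,[0.0174,0.0097,-0.02],0],
    [85,[0.0174,0.0097,-0.02],0],
    [85,[0,0,0],0],
    [85,[0,0,0],0]
  ]
}}

```text
clock: 33.55
tool_pos: [0.6462, -0.0996, 0.1553]
orientation: [0.719, -0.695, -0.001, 0.001]
wrist_force: [-0.0, 0.1, 0.1]
opening: 0.849
```

```bash
python3 - <<'E'
from h import *
C,im=shot('wrist','w16.png'); st()
h=im.astype(int); d=cv2.GaussianBlur((h[:,:,0]-h[:,:,2]).astype(np.float32),(5,5),0)
for c,s in blobs(d>11,400,12000): print('agar',c.round(1),s,at(C,c,.052))
cv2.imwrite('pics/w16c.png',cv2.resize(cv2.imread('pics/w16.png')[150:270,180:380],None,fx=3,fy=3))
E
```

```text
t 33.6 tcp [ 0.6464 -0.1002  0.1569] q [ 0.718 -0.696 -0.     0.   ] F [-0.3 -0.2  0. ] op 0.851 j [-0.17  0.49  1.47 -0.    1.18  1.37]
agar [281.2 214.2] [ 251  185   61   59 2809] [ 0.64515634 -0.09731844  0.052     ]
agar [110.  280.6] [  97  249   33   64 1121] [0.58325267 0.04434333 0.052     ]
agar [459.2 280.7] [ 440  249   33   64 1136] [ 0.59250229 -0.2480206   0.052     ]
agar [406.  330.8] [ 232  317  328   24 5456] [ 0.54441767 -0.20857658  0.052     ]
```

View pics/w16c.png

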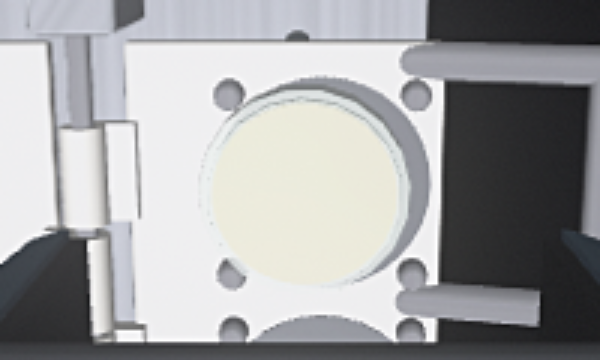

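Emit:
{"fn": "move_arm", "kwargs": {
  "series": [
    [72,[-0.001,0.003,-0.02],0],
    [72,[0,0,-0.02],0],
    [72,[0,0,-0.02],0],
    [72,[0,0,-0.02],0],
    [72,[0,0,-0.01],0]
  ]
}}

```text
clock: 34.02
tool_pos: [0.6444, -0.0978, 0.0666]
orientation: [0.718, -0.696, -0.0, 0.0]
wrist_force: [-0.4, -0.1, -0.6]
opening: 0.72
```

Emit:
{"fn": "move_arm", "kwargs": {
  "series": [
    [72,[0,0,-0.006],0],
    [72,[0,0,-0.0035],0],
    [72,[0,0,0],0],
    [60,[0,0,0],0],
    [60,[0,0,0],0]
  ]
}}

```text
clock: 34.43
tool_pos: [0.6464, -0.0973, 0.0588]
orientation: [0.718, -0.696, 0.001, -0.001]
wrist_force: [-0.4, -0.2, 0.3]
opening: 0.614
```

Emit:
{"fn": "move_arm", "kwargs": {
  "series": [
    [50,[0,0,0],0],
    [50,[0,0,0],0],
    [50,[0,0,0],0],
    [50,[0,0,0],0],
    [50,[0,0,0],0]
  ]
}}

```text
clock: 34.85
tool_pos: [0.6463, -0.0972, 0.0581]
orientation: [0.718, -0.696, 0.001, -0.001]
wrist_force: [1.6, -0.4, 3.5]
opening: 0.595
```

```bash
python3 - <<'E'
from h import *
st()
E
```

```text
t 34.85 tcp [ 0.6463 -0.0972  0.0581] q [ 0.718 -0.696  0.001 -0.001] F [ 1.6 -0.4  3.5] op 0.595 j [-0.17  0.57  1.59  0.    0.97  1.37]
```

Emit:
{"fn": "move_arm", "kwargs": {
  "series": [
    [50,[0,0,0.01],0],
    [50,[0,0,0.015],0],
    [50,[0,0,0.025],0],
    [50,[0,0,0.03],0],
    [50,[0,0,0],0]
  ]
}}

```text
clock: 35.27
tool_pos: [0.6485, -0.0975, 0.1439]
orientation: [0.718, -0.696, 0.004, -0.003]
wrist_force: [1.5, 0.1, 0.7]
opening: 0.598
```

Emit:
{"fn": "move_arm", "kwargs": {
  "series": [
    [50,[-0.0155,-0.03,0],0],
    [50,[-0.0155,-0.03,0],0],
    [50,[-0.0155,-0.03,0],0],
    [50,[-0.0155,-0.03,0],0.117],
    [50,[-0.014,-0.03,0],0.117]
  ]
}}

```text
clock: 35.68
tool_pos: [0.568, -0.2479, 0.1374]
orientation: [0.796, -0.605, -0.001, 0.0]
wrist_force: [0.8, 0.0, 0.3]
opening: 0.594
```

Emit:
{"fn": "move_arm", "kwargs": {
  "series": [
    [50,[0,-0.03,0],0.117],
    [50,[0,-0.006,0],0.117],
    [50,[0,0,0],0.117],
    [50,[0,0,0],0.117],
    [50,[0,0,0],0.117]
  ]
}}

```text
clock: 36.1
tool_pos: [0.5688, -0.2833, 0.1372]
orientation: [0.937, -0.35, -0.001, -0.0]
wrist_force: [-0.4, 0.1, -0.4]
opening: 0.597
```

Emit:
{"fn": "move_arm", "kwargs": {
  "series": [
    [50,[0,0,0],0.117],
    [50,[0,0,0],0.117],
    [50,[0,0,0],0.117],
    [50,[0,0,0],0.117],
    [50,[0,0,0],0.117]
  ]
}}

```text
clock: 36.52
tool_pos: [0.569, -0.2828, 0.1373]
orientation: [0.998, -0.065, -0.001, -0.0]
wrist_force: [0.5, 0.3, -0.2]
opening: 0.597
```

Emit:
{"fn": "move_arm", "kwargs": {
  "series": [
    [50,[0,0,0],0.117],
    [50,[0,0,0],0],
    [50,[0,0,0],0],
    [50,[0,0,0],0],
    [50,[0,0,0],0]
  ]
}}

```text
clock: 36.93
tool_pos: [0.5695, -0.283, 0.1374]
orientation: [1.0, -0.01, -0.0, -0.0]
wrist_force: [-0.0, -0.1, 0.3]
opening: 0.598
```

```bash
python3 - <<'E'
from h import *
C,im=shot('wrist','w17.png'); st(); print(C[2].round(3))
E
```

```text
t 36.98 tcp [ 0.5695 -0.283   0.1374] q [ 1.   -0.01 -0.   -0.  ] F [-0.6  0.2 -0.5] op 0.595 j [-0.48  0.48  1.54  0.    1.12 -0.46]
[[ 1.    -0.02  -0.006  0.569]
 [-0.021 -0.972 -0.233 -0.219]
 [-0.001  0.233 -0.973  0.299]
 [ 0.     0.     0.     1.   ]]
```

View pics/w17.png

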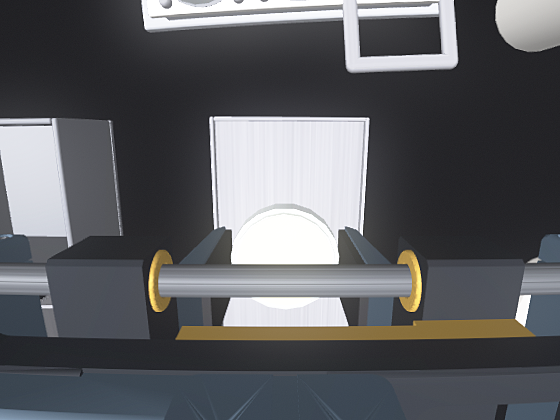

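Emit:
{"fn": "move_arm", "kwargs": {
  "series": [
    [50,[0.003,0,-0.03],0],
    [50,[0,0,-0.03],0],
    [50,[0,0,-0.03],0],
    [50,[0,0,-0.02],0],
    [50,[0,0,-0.007],0]
  ]
}}

```text
clock: 37.4
tool_pos: [0.5703, -0.2819, 0.0174]
orientation: [1.0, -0.009, -0.003, -0.002]
wrist_force: [-6.5, 2.5, 12.0]
opening: 0.599
```

Emit:
{"fn": "move_arm", "kwargs": {
  "series": [
    [50,[0,0,0],0],
    [50,[0,0,0],0],
    [50,[0,0,0],0],
    [50,[0,0,0],0],
    [50,[0,0,0],0]
  ]
}}

```text
clock: 37.82
tool_pos: [0.5733, -0.2834, 0.0216]
orientation: [1.0, -0.009, 0.001, 0.0]
wrist_force: [-0.3, -0.1, -0.0]
opening: 0.598
```

```bash
python3 - <<'E'
from h import *
st()
E
```

```text
t 37.82 tcp [ 0.5733 -0.2834  0.0216] q [ 1.    -0.009  0.001  0.   ] F [-0.3 -0.1 -0. ] op 0.598 j [-0.48  0.6   1.66  0.    0.88 -0.46]
```

Emit:
{"fn": "move_arm", "kwargs": {
  "series": [
    [50,[0,0,-0.002],0],
    [50,[0,0,0],0],
    [65,[0,0,0],0],
    [72,[0,0,0],0],
    [72,[0,0,0],0]
  ]
}}

```text
clock: 38.23
tool_pos: [0.5726, -0.2831, 0.0185]
orientation: [1.0, -0.009, 0.0, 0.0]
wrist_force: [0.6, 0.8, 0.3]
opening: 0.715
```

Emit:
{"fn": "move_arm", "kwargs": {
  "series": [
    [72,[0,0,0.01],0],
    [72,[0,0,0.03],0],
    [72,[0,0,0.035],0],
    [72,[0,0,0.035],0],
    [72,[0,0,0.026],-0.117]
  ]
}}

```text
clock: 38.65
tool_pos: [0.5734, -0.2835, 0.1584]
orientation: [0.998, -0.068, 0.002, 0.001]
wrist_force: [0.6, -0.7, -0.1]
opening: 0.723
```

Emit:
{"fn": "move_arm", "kwargs": {
  "series": [
    [72,[-0.006,0.018,0],-0.117],
    [72,[-0.006,0.018,0],-0.117],
    [72,[-0.006,0.018,0],-0.117],
    [72,[-0.006,0.018,0],-0.117],
    [72,[-0.006,0.018,0],-0.117]
  ]
}}

```text
clock: 39.07
tool_pos: [0.5423, -0.1923, 0.1554]
orientation: [0.935, -0.355, 0.001, -0.0]
wrist_force: [0.6, 0.3, 0.2]
opening: 0.717
```

Emit:
{"fn": "move_arm", "kwargs": {
  "series": [
    [72,[-0.006,0.018,0],-0.117],
    [72,[-0.006,0.018,0],-0.117],
    [72,[-0.006,0.018,0],-0.117],
    [72,[-0.006,0.018,0],-0.117],
    [72,[-0.006,0.016,0],-0.117]
  ]
}}

```text
clock: 39.48
tool_pos: [0.5123, -0.1041, 0.1554]
orientation: [0.793, -0.609, 0.0, -0.0]
wrist_force: [-0.7, 1.2, -0.3]
opening: 0.718
```

Emit:
{"fn": "move_arm", "kwargs": {
  "series": [
    [72,[0,0,0],-0.117],
    [72,[0,0,0],-0.117],
    [72,[0,0,0],0],
    [72,[0,0,0],0],
    [72,[0,0,0],0]
  ]
}}

```text
clock: 39.9
tool_pos: [0.5127, -0.1053, 0.1549]
orientation: [0.719, -0.695, 0.0, -0.0]
wrist_force: [0.3, 0.4, -0.0]
opening: 0.713
```

```bash
python3 - <<'E'
from h import *
C,im=shot('wrist','w18.png'); st()
h=im.astype(int); d=cv2.GaussianBlur((h[:,:,0]-h[:,:,2]).astype(np.float32),(5,5),0)
for c,s in blobs(d>11,400,12000): print('agar',c.round(1),s,at(C,c,.052))
E
```

```text
t 39.95 tcp [ 0.5127 -0.1053  0.1548] q [ 0.719 -0.695  0.    -0.   ] F [ 0.5 -0.5 -0.7] op 0.718 j [-0.22  0.3   1.79 -0.    1.06  1.31]
agar [490.2 145.4] [ 464  118   53   55 2298] [ 0.57149315 -0.26109844  0.052     ]
agar [285.1 214.1] [ 255  185   61   59 2806] [ 0.51233404 -0.10613975  0.052     ]
agar [134.2 281. ] [ 123  249   29   64 1018] [0.45098326 0.01748304 0.052     ]
agar [434.9 280.8] [ 418  249   29   64 1033] [ 0.45932396 -0.23271075  0.052     ]
agar [372.6 329. ] [ 203  297  357   44 6572] [ 0.41316912 -0.18478188  0.052     ]
```

Emit:
{"fn": "move_arm", "kwargs": {
  "series": [
    [72,[0,-0.001,-0.02],0],
    [72,[0,0,-0.02],0],
    [72,[0,0,-0.02],0],
    [72,[0,0,-0.02],0],
    [72,[0,0,-0.01],0]
  ]
}}

```text
clock: 40.37
tool_pos: [0.5113, -0.106, 0.0624]
orientation: [0.719, -0.695, -0.002, 0.001]
wrist_force: [0.5, -0.1, -0.2]
opening: 0.72
```

Emit:
{"fn": "move_arm", "kwargs": {
  "series": [
    [72,[0,0,-0.005],0],
    [72,[0,0,-0.003],0],
    [60,[0,0,0],0],
    [60,[0,0,0],0],
    [50,[0,0,0],0]
  ]
}}

```text
clock: 40.78
tool_pos: [0.5133, -0.1063, 0.0574]
orientation: [0.718, -0.696, 0.001, -0.001]
wrist_force: [-0.1, -0.1, 0.3]
opening: 0.594
```

Emit:
{"fn": "move_arm", "kwargs": {
  "series": [
    [50,[0,0,0],0],
    [50,[0,0,0],0],
    [50,[0,0,0.01],0],
    [50,[0,0,0.02],0],
    [50,[0,0,0.03],0]
  ]
}}

```text
clock: 41.2
tool_pos: [0.5108, -0.1057, 0.1157]
orientation: [0.718, -0.696, -0.002, 0.001]
wrist_force: [0.5, -0.2, -0.5]
opening: 0.597
```

Emit:
{"fn": "move_arm", "kwargs": {
  "series": [
    [50,[0,0,0.03],0],
    [50,[0.006,-0.025,0],0.117],
    [50,[0.006,-0.025,0],0.117],
    [50,[0.006,-0.025,0],0.117],
    [50,[0.006,-0.025,0],0.117]
  ]
}}

```text
clock: 41.62
tool_pos: [0.5368, -0.2071, 0.1478]
orientation: [0.862, -0.508, 0.001, -0.0]
wrist_force: [0.1, 0.1, -0.6]
opening: 0.595
```

Emit:
{"fn": "move_arm", "kwargs": {
  "series": [
    [50,[0.006,-0.025,0],0.117],
    [50,[0.006,-0.025,0],0.117],
    [50,[0.006,-0.025,0],0.117],
    [50,[0.006,-0.025,0],0.117],
    [50,[0.006,-0.025,0],0.117]
  ]
}}

```text
clock: 42.03
tool_pos: [0.5667, -0.3323, 0.1473]
orientation: [0.971, -0.238, 0.0, 0.0]
wrist_force: [0.1, 0.6, -0.6]
opening: 0.596
```

Emit:
{"fn": "move_arm", "kwargs": {
  "series": [
    [50,[0.005,-0.018,0],0.117],
    [50,[0,0,0],0.117],
    [50,[0,0,0],0.117],
    [50,[0,0,0],0.117],
    [50,[0,0,0],0]
  ]
}}

```text
clock: 42.45
tool_pos: [0.5715, -0.3493, 0.1471]
orientation: [1.0, -0.008, 0.0, 0.0]
wrist_force: [0.3, 0.1, 0.0]
opening: 0.598
```

```bash
python3 - <<'E'
from h import *
C,im=shot('wrist','w19.png'); st()
E
```

```text
t 42.5 tcp [ 0.5715 -0.3491  0.1471] q [ 1.   -0.01  0.    0.  ] F [ 0.2  0.2 -0.5] op 0.596 j [-0.57  0.52  1.44  0.    1.18 -0.55]
```

Emit:
{"fn": "move_arm", "kwargs": {
  "series": [
    [50,[0.001,0,-0.03],0],
    [50,[0,0,-0.03],0],
    [50,[0,0,-0.03],0],
    [50,[0,0,-0.02],0],
    [50,[0,0,-0.008],0]
  ]
}}

```text
clock: 42.92
tool_pos: [0.5707, -0.3477, 0.0253]
orientation: [1.0, -0.01, -0.003, -0.002]
wrist_force: [0.2, 0.1, -0.5]
opening: 0.602
```

Emit:
{"fn": "move_arm", "kwargs": {
  "series": [
    [50,[0,0,-0.004],0],
    [50,[0,0,-0.003],0],
    [50,[0,0,-0.002],0],
    [50,[0,0,-0.001],0],
    [50,[0,0,0],0]
  ]
}}

```text
clock: 43.33
tool_pos: [0.5732, -0.3495, 0.0196]
orientation: [1.0, -0.009, 0.001, 0.001]
wrist_force: [-0.0, 0.6, -0.8]
opening: 0.599
```

Emit:
{"fn": "move_arm", "kwargs": {
  "series": [
    [65,[0,0,0],0],
    [72,[0,0,0],0],
    [72,[0,0,0],0],
    [72,[0,0,0],0],
    [72,[0,0,0.005],0]
  ]
}}

```text
clock: 43.75
tool_pos: [0.572, -0.3488, 0.0228]
orientation: [1.0, -0.009, -0.001, -0.0]
wrist_force: [0.1, 0.9, 0.5]
opening: 0.721
```

Emit:
{"fn": "move_arm", "kwargs": {
  "series": [
    [72,[0,0,0.01],0],
    [72,[0,0,0.03],0],
    [72,[0,0,0.035],0],
    [72,[0,0,0.035],0],
    [72,[0,0,0.035],0]
  ]
}}

```text
clock: 44.17
tool_pos: [0.5725, -0.349, 0.1711]
orientation: [1.0, -0.009, 0.0, 0.0]
wrist_force: [1.1, -0.5, -0.4]
opening: 0.718
```

```bash
python3 - <<'E'
from h import *
st(); C,im=shot('top','t4.png'); 
I=im.astype(int)
for k,z in (('bottle0_mid',.026),('cuvette0_mid',.0125),('dish0_mid',.014),('tub_in',.055),('bin_in',.075)):
    for n in ('top',):
        for d in arm.look_for(k,n)[:3]: print(k,round(d['score'],2),np.round(d['pixel']),at(C,d['pixel'],z).round(4))
# mat crop: objects on the mat
b=cv2.imread('pics/t4.png'); cv2.imwrite('pics/t4c.png',np.hstack([cv2.resize(b[180:310,105:210],None,fx=3.5,fy=3.5),cv2.resize(b[180:310,325:440],None,fx=3.5,fy=3.5)]))
E
```

```text
t 44.17 tcp [ 0.5725 -0.349   0.1711] q [ 1.    -0.009  0.     0.   ] F [ 1.1 -0.5 -0.4] op 0.718 j [-0.56  0.5   1.41  0.    1.23 -0.55]
bottle0_mid 0.57 [168. 294.] [0.3325 0.2737 0.026 ]
bottle0_mid 0.46 [295. 205.] [ 0.5845 -0.0954  0.026 ]
cuvette0_mid 0.57 [135. 217.] [0.5577 0.3751 0.0125]
tub_in 0.46 [382. 261.] [ 0.4197 -0.3375  0.055 ]
tub_in 0.46 [348. 278.] [ 0.3751 -0.2405  0.055 ]
bin_in 0.74 [296. 202.] [ 0.5881 -0.0929  0.075 ]
bin_in 0.61 [348. 280.] [ 0.3692 -0.2361  0.075 ]
```

View pics/t4c.png

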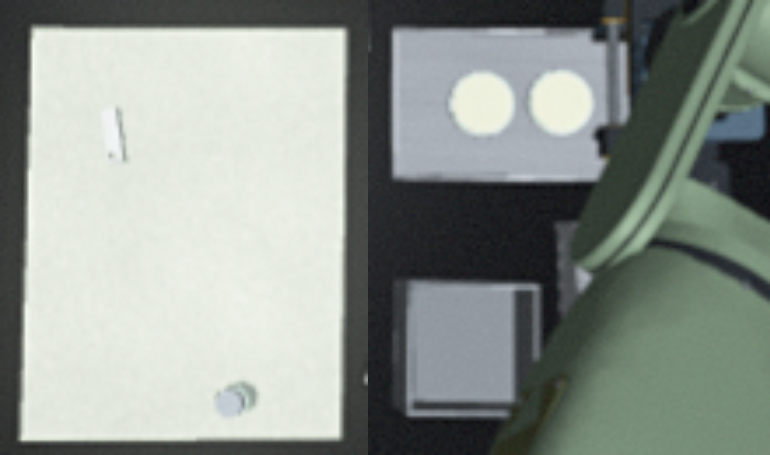

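Emit:
{"fn": "move_arm", "kwargs": {
  "series": [
    [72,[-0.029,0,0.022],0],
    [72,[-0.029,0,0.022],0],
    [72,[-0.029,0,0.022],0],
    [72,[-0.029,0,0.022],0],
    [72,[-0.029,0,0.022],0]
  ]
}}

```text
clock: 44.88
tool_pos: [0.4257, -0.3484, 0.2775]
orientation: [1.0, -0.009, -0.002, -0.001]
wrist_force: [-0.1, -0.3, -0.5]
opening: 0.722
```

Emit:
{"fn": "move_arm", "kwargs": {
  "series": [
    [72,[-0.02,0,0.022],0],
    [72,[0,0,0],0],
    [72,[0,0,0],0],
    [72,[0,0,0],0],
    [72,[0,0,0],0]
  ]
}}

```text
clock: 45.3
tool_pos: [0.4079, -0.3486, 0.2982]
orientation: [1.0, -0.009, -0.001, -0.001]
wrist_force: [-0.1, 0.2, -0.2]
opening: 0.719
```

```bash
python3 - <<'E'
from h import *
C,im=shot('wrist','w20.png'); st()
for k,z in (('tub_in',.055),('bin_in',.075)):
    for d in arm.silhouettes(k,'wrist')[:2]:
        r=d['region'].astype(np.uint8); q=cv2.boundingRect(r); print(k,round(d['score'],2),np.round(d['pixel']),q,r.sum(),at(C,(q[0]+q[2]/2,q[1]+q[3]/2),z).round(4))
T=cam('top'); print('bin top',at(T,(355.3,279.7),.075),'tub top',at(T,(405,262),.055))
E
```

```text
t 45.35 tcp [ 0.408  -0.3486  0.2983] q [ 1.    -0.009 -0.001 -0.001] F [-0.7 -0.2  0.5] op 0.719 j [-0.73  0.22  1.52  0.    1.41 -0.71]
tub_in 0.61 [295. 221.] (250, 179, 91, 85) 7349 [ 0.4176 -0.3904  0.055 ]
bin_in 0.84 [250. 104.] (199, 54, 102, 102) 9925 [ 0.3701 -0.2559  0.075 ]
bin_in 0.46 [474.   7.] (328, 0, 207, 35) 2223 [ 0.5599 -0.1708  0.075 ]
bin top [ 0.37036203 -0.25538332  0.075     ] tub top [ 0.41658535 -0.40231452  0.055     ]
```

View pics/w20.png

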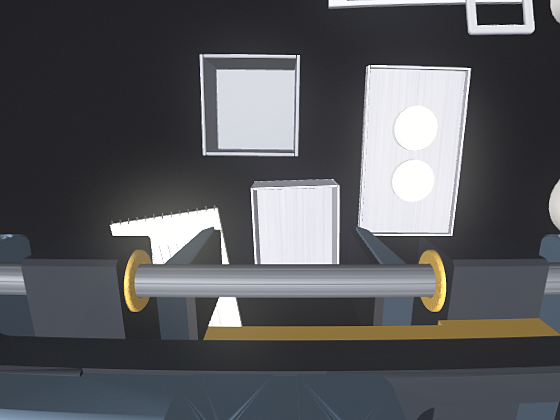

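Emit:
{"fn": "move_arm", "kwargs": {
  "series": [
    [72,[-0.0047,0.036,-0.003],0],
    [72,[-0.0047,0.036,-0.003],0],
    [72,[-0.0047,0.036,-0.003],0],
    [72,[-0.0047,0.036,-0.003],0],
    [72,[-0.0047,0.036,-0.003],0]
  ]
}}

```text
clock: 45.87
tool_pos: [0.3838, -0.1674, 0.2846]
orientation: [1.0, -0.009, -0.0, -0.0]
wrist_force: [0.7, 1.6, -0.4]
opening: 0.72
```

Emit:
{"fn": "move_arm", "kwargs": {
  "series": [
    [72,[-0.0047,0.036,-0.003],0],
    [72,[-0.0047,0.036,-0.003],0],
    [72,[-0.0047,0.036,-0.003],0],
    [72,[-0.0047,0.036,-0.003],0],
    [72,[-0.0047,0.036,-0.003],0]
  ]
}}

```text
clock: 46.28
tool_pos: [0.3601, 0.0127, 0.27]
orientation: [1.0, -0.009, -0.0, -0.0]
wrist_force: [0.9, 0.6, 0.1]
opening: 0.723
```

Emit:
{"fn": "move_arm", "kwargs": {
  "series": [
    [72,[-0.0047,0.036,-0.02],0],
    [72,[-0.0047,0.036,-0.02],0],
    [72,[-0.0047,0.036,-0.02],0],
    [72,[-0.0047,0.036,-0.02],0],
    [72,[-0.0047,0.036,-0.02],0]
  ]
}}

```text
clock: 46.7
tool_pos: [0.3363, 0.1929, 0.1693]
orientation: [1.0, -0.009, 0.0, 0.0]
wrist_force: [1.6, -0.1, -0.8]
opening: 0.722
```

Emit:
{"fn": "move_arm", "kwargs": {
  "series": [
    [72,[-0.004,0.036,-0.02],0],
    [72,[0,0.036,-0.01],0],
    [72,[0,0.008,0],0],
    [72,[0,0,0],0],
    [72,[0,0,0],0]
  ]
}}

```text
clock: 47.12
tool_pos: [0.3329, 0.2708, 0.1402]
orientation: [1.0, -0.008, -0.0, 0.001]
wrist_force: [0.7, -0.0, 0.5]
opening: 0.719
```

```bash
python3 - <<'E'
from h import *
C,im=shot('wrist','w21.png'); st()
for d in arm.silhouettes('bottle0_mid','wrist')[:3]:
    r=d['region'].astype(np.uint8); q=cv2.boundingRect(r); print(round(d['score'],2),np.round(d['pixel']),q,r.sum(),at(C,d['pixel'],.04).round(4))
# light mat: darker blobs
g=cv2.cvtColor(im,cv2.COLOR_RGB2GRAY)
print('mat level',np.median(g[100:240,220:350]))
T=cam('top'); print('top cap',at(T,(170.7,294.9),.052))
small=cv2.resize(g[60:262,200:372],None,fx=.14,fy=.14,interpolation=cv2.INTER_AREA); print(small)
E
```

```text
t 47.17 tcp [0.333  0.2702 0.1405] q [ 1.    -0.009 -0.     0.   ] F [ 0.3  0.1 -0.6] op 0.716 j [ 0.66  0.17  2.01 -0.    0.97  0.67]
0.9 [286. 223.] (270, 203, 32, 45) 1136 [0.3316 0.2647 0.04  ]
mat level 233.0
top cap [0.33368596 0.2603848  0.052     ]
[[ 30  34  37  41  46  67 229 231 233 232 233 230 231 233 233 232 234 233
  235 233 235 234 237 234]
 [ 30  34  37  42  46  63 231 232 232 231 232 232 234 231 233 231 233 234
  234 234 237 235 235 235]
 [ 30  34  38  42  46  61 231 232 231 231 230 232 232 232 231 233 234 234
  235 236 234 234 233 236]
 [ 30  34  38  42  47  57 227 230 231 232 231 230 233 232 232 232 232 234
  232 234 235 237 233 236]
 [ 30  34  38  42  47  54 225 229 230 234 232 231 231 233 234 233 232 234
  235 233 234 237 236 235]
 [ 31  34  38  42  47  50 225 230 227 233 232 232 231 231 234 233 232 234
  235 236 236 237 235 237]
 [ 31  34  38  42  47  48 224 229 231 228 232 232 232 235 236 234 236 234
  235 235 235 235 236 237]
 [ 31  34  38  43  47  49 216 230 231 230 234 234 232 234 232 232 232 237
  236 236 236 237 236 234]
 [ 31  34  38  43  47  50 207 233 2
[... 1285 characters left out ...]
34  38  42  46  51 137 233 233 232 196 193 185 181 235 234 237 233
  236 237 238 240 239 238]
 [ 31  34  38  42  46  50 130 235 233 229 191 168 166 173 227 234 236 235
  237 238 237 238 238 239]
 [ 36  45  37  41  45  49 126 234 234 233 198 205 207 194 225 234 236 237
  237 237 234 183 152 210]
 [ 51  42  35  41  45  49 119 234 233 232 202 207 205 206 229 234 234 237
  236 238 220  65  78  80]
 [ 46  32  34  40  44  47 111 233 233 232 215 208 202 212 236 232 234 237
  237 237 211  65  65  77]
 [ 32  31  34  39  43  46 105 235 233 234 234 225 224 234 233 234 233 234
  236 235 202  62  61  65]
 [ 29  31  34  38  41  45  98 233 232 232 233 232 231 231 233 236 233 234
  236 235 192  59  58  56]]
```

```bash
python3 - <<'E'
from h import *
C=cam('wrist')
print(at(C,(285.5,236),.052),at(C,(285.5,248),.052),at(C,(286,203),.0))
im=cv2.imread('pics/w21.png',0); print(im[200:254:3,262:310:4])
E
```

```text
[0.33173375 0.25697478 0.052     ] [0.33154907 0.24744443 0.052     ] [0.33256101 0.27153881 0.        ]
[[235 234 228 229 238 234 233 236 232 234 239 228]
 [229 234 234 231 236 242 213 240 239 227 231 230]
 [236 233 234 232 186 174 170 164 184 227 237 240]
 [229 226 231 190 180 175 170 169 163 238 238 238]
 [233 232 237 185 176 162 187 158 168 155 240 239]
 [232 233 236 183 239 205 188 216 244 162 229 231]
 [237 236 231 241 137 126 115 110 142 190 233 233]
 [234 230 201 183 128 205 209 210 105 248 231 239]
 [230 229 236 158 211 201 201 208 210  93 232 240]
 [233 237 241 207 212 203 200 212 202 185 220 235]
 [236 233 238 201 210 204 198 215 201 210 235 236]
 [233 232 235 201 208 208 199 209 204 209 235 235]
 [228 235 238 201 207 209 201 205 203 207 238 229]
 [232 227 234 200 203 211 202 202 206 206 231 235]
 [234 234 227 196 202 210 203 201 212 234 240 238]
 [234 234 230 237 197 209 204 197 221 229 229 230]
 [230 236 229 236 238 229 235 237 234 240 234 236]
 [235 237 231 230 234 230 230 233 231 231 234 232]]
```

Emit:
{"fn": "move_arm", "kwargs": {
  "series": [
    [72,[-0.001,-0.0105,-0.025],0],
    [72,[0,0,-0.03],0],
    [72,[0,0,-0.03],0],
    [72,[0,0,-0.02],0],
    [72,[0,0,-0.0095],0]
  ],
  "newtons": 15
}}

```text
clock: 47.63
tool_pos: [0.3312, 0.258, 0.0244]
orientation: [1.0, -0.01, -0.001, 0.001]
wrist_force: [-0.2, -0.5, -0.4]
opening: 0.72
```

Emit:
{"fn": "move_arm", "kwargs": {
  "series": [
    [20,[0,0,0],0],
    [20,[0,0,0],0],
    [20,[0,0,0],0],
    [20,[0,0,0],0],
    [20,[0,0,0],0]
  ]
}}

```text
clock: 48.05
tool_pos: [0.3328, 0.2606, 0.027]
orientation: [1.0, -0.009, 0.001, -0.001]
wrist_force: [-0.1, 0.3, -0.3]
opening: 0.386
```

Emit:
{"fn": "move_arm", "kwargs": {
  "series": [
    [20,[0,0,0],0],
    [20,[0,0,0],0],
    [20,[0,0,0],0],
    [20,[0,0,0],0],
    [20,[0,0,0],0]
  ]
}}

```text
clock: 48.47
tool_pos: [0.3325, 0.2607, 0.0266]
orientation: [1.0, -0.009, 0.001, -0.0]
wrist_force: [0.0, -0.3, 6.7]
opening: 0.28
```

Emit:
{"fn": "move_arm", "kwargs": {
  "series": [
    [20,[0,0,0.01],0],
    [20,[0,0,0.03],0],
    [20,[0,0,0.03],0],
    [20,[0,0,0.03],0],
    [20,[0,0,0.03],0]
  ]
}}

```text
clock: 48.88
tool_pos: [0.3316, 0.2601, 0.1572]
orientation: [1.0, -0.009, -0.0, 0.0]
wrist_force: [0.7, 1.0, -0.0]
opening: 0.283
```

Emit:
{"fn": "move_arm", "kwargs": {
  "series": [
    [20,[0.0047,-0.0368,0],0],
    [20,[0.0047,-0.0368,0],0],
    [20,[0.0047,-0.0368,0],0],
    [20,[0.0047,-0.0368,0],0],
    [20,[0.0047,-0.0368,0],0]
  ]
}}

```text
clock: 49.3
tool_pos: [0.3551, 0.075, 0.156]
orientation: [1.0, -0.008, 0.0, -0.0]
wrist_force: [1.1, 0.6, 0.7]
opening: 0.276
```

Emit:
{"fn": "move_arm", "kwargs": {
  "series": [
    [20,[0.0047,-0.0368,0],0],
    [20,[0.0047,-0.0368,0],0],
    [20,[0.0047,-0.0368,0],0],
    [20,[0.0047,-0.0368,0],0],
    [20,[0.0047,-0.0368,0],0]
  ]
}}

```text
clock: 49.72
tool_pos: [0.3787, -0.1093, 0.156]
orientation: [1.0, -0.009, 0.0, -0.0]
wrist_force: [1.1, 0.1, -0.8]
opening: 0.279
```

Emit:
{"fn": "move_arm", "kwargs": {
  "series": [
    [20,[0.0047,-0.0368,0],0],
    [20,[0.0047,-0.0368,0],0],
    [20,[0.0047,-0.0368,0],0],
    [20,[0.0047,-0.0368,0],0],
    [20,[0.0047,-0.0368,0],0]
  ]
}}

```text
clock: 50.13
tool_pos: [0.4023, -0.2933, 0.1557]
orientation: [1.0, -0.009, -0.0, -0.0]
wrist_force: [0.8, -0.2, -0.3]
opening: 0.28
```

Emit:
{"fn": "move_arm", "kwargs": {
  "series": [
    [20,[0.0047,-0.0368,0],0],
    [20,[0.0047,-0.0368,0],0],
    [20,[0.0047,-0.0368,0],0],
    [20,[0,0,0],0],
    [20,[0,0,0],0]
  ]
}}

```text
clock: 50.55
tool_pos: [0.4164, -0.4032, 0.155]
orientation: [1.0, -0.01, -0.0, -0.001]
wrist_force: [0.1, 0.1, -0.0]
opening: 0.28
```

```bash
python3 - <<'E'
from h import *
st()
E
```

```text
t 50.55 tcp [ 0.4164 -0.4032  0.155 ] q [ 1.    -0.01  -0.    -0.001] F [ 0.1  0.1 -0. ] op 0.28 j [-0.79  0.38  1.66  0.    1.1  -0.77]
```

Lower into the tub gently and release, then go towards the cuvette, spinning the jaws back.

Emit:
{"fn": "move_arm", "kwargs": {
  "series": [
    [20,[0,0,-0.03],0],
    [20,[0,0,-0.03],0],
    [20,[0,0,-0.03],0],
    [20,[0,0,-0.02],0],
    [20,[0,0,-0.008],0]
  ]
}}

```text
clock: 50.97
tool_pos: [0.4148, -0.3986, 0.0349]
orientation: [1.0, -0.008, -0.002, -0.003]
wrist_force: [0.2, -0.3, 0.1]
opening: 0.278
```

Emit:
{"fn": "move_arm", "kwargs": {
  "series": [
    [20,[0,0,-0.003],0],
    [20,[0,0,-0.002],0],
    [20,[0,0,-0.001],0],
    [20,[0,0,0],0],
    [20,[0,0,0],0]
  ]
}}

```text
clock: 51.38
tool_pos: [0.4173, -0.4025, 0.0332]
orientation: [1.0, -0.009, 0.001, 0.001]
wrist_force: [-0.1, 1.2, -0.6]
opening: 0.276
```

Emit:
{"fn": "move_arm", "kwargs": {
  "series": [
    [30,[0,0,0],0],
    [40,[0,0,0],0],
    [45,[0,0,0],0],
    [45,[0,0,0],0],
    [45,[0,0,0],0]
  ]
}}

```text
clock: 51.8
tool_pos: [0.4167, -0.4021, 0.0321]
orientation: [1.0, -0.009, 0.0, 0.0]
wrist_force: [-0.9, 0.6, 0.1]
opening: 0.452
```

Emit:
{"fn": "move_arm", "kwargs": {
  "series": [
    [45,[0,0,0.01],0],
    [45,[0,0,0.03],0],
    [45,[0,0,0.035],0],
    [45,[0,0,0.035],0],
    [45,[0,0,0.04],0]
  ]
}}

```text
clock: 52.22
tool_pos: [0.4161, -0.4014, 0.1834]
orientation: [1.0, -0.009, -0.001, -0.001]
wrist_force: [0.1, -0.6, -0.3]
opening: 0.449
```

```bash
python3 - <<'E'
from h import *
st(); C,im=shot('top','t5.png')
h=im.astype(int); g=h.sum(2)/3
# cuvette on the mat: bright/shadow differences
for d in arm.silhouettes('cuvette0_mid','top')[:2]:
    q=cv2.minAreaRect(np.argwhere(d['region'])[:,::-1].astype(np.float32)); print(round(d['score'],2),q,at(C,q[0],.0125).round(4))
print([ (np.round(d['pixel']),round(d['score'],2)) for d in arm.look_for('bottle0_mid','top')[:3]])
E
```

```text
t 52.22 tcp [ 0.4161 -0.4014  0.1834] q [ 1.    -0.009 -0.001 -0.001] F [ 0.1 -0.6 -0.3] op 0.449 j [-0.79  0.35  1.62  0.    1.17 -0.77]
0.65 ((136.82308959960938, 217.5846405029297), (15.504340171813965, 5.705597877502441), 82.87498474121094) [0.5548 0.3692 0.0125]
[(array([399., 262.]), 0.52)]
```

Emit:
{"fn": "move_arm", "kwargs": {
  "series": [
    [60,[0.0065,0.037,0.004],-0.07],
    [60,[0.0065,0.037,0],-0.07],
    [60,[0.0065,0.037,0],-0.07],
    [60,[0.0065,0.037,0],-0.07],
    [60,[0.0065,0.037,0],-0.07]
  ]
}}

```text
clock: 52.78
tool_pos: [0.4483, -0.215, 0.1849]
orientation: [0.983, -0.185, -0.001, -0.0]
wrist_force: [0.6, -0.1, 0.7]
opening: 0.6
```

Emit:
{"fn": "move_arm", "kwargs": {
  "series": [
    [60,[0.0065,0.037,0],-0.07],
    [60,[0.0065,0.037,0],-0.07],
    [60,[0.0065,0.037,0],-0.07],
    [60,[0.0065,0.037,0],-0.07],
    [60,[0.0065,0.037,0],-0.07]
  ]
}}

```text
clock: 53.2
tool_pos: [0.4807, -0.0301, 0.185]
orientation: [0.936, -0.353, -0.001, 0.0]
wrist_force: [0.2, 0.4, -0.5]
opening: 0.601
```

Emit:
{"fn": "move_arm", "kwargs": {
  "series": [
    [60,[0.0065,0.037,0],-0.07],
    [60,[0.0065,0.037,0],-0.07],
    [60,[0.0065,0.037,0],-0.07],
    [60,[0.0065,0.037,0],-0.07],
    [60,[0.0065,0.037,0],-0.07]
  ]
}}

```text
clock: 53.62
tool_pos: [0.5133, 0.1547, 0.1849]
orientation: [0.86, -0.51, -0.001, 0.001]
wrist_force: [0.9, -0.5, -0.3]
opening: 0.603
```

Emit:
{"fn": "move_arm", "kwargs": {
  "series": [
    [60,[0.0065,0.037,0],-0.07],
    [60,[0.0065,0.037,0],-0.07],
    [60,[0.0065,0.037,-0.02],-0.07],
    [60,[0.0065,0.037,-0.02],-0.07],
    [60,[0.0065,0.037,-0.02],-0.07]
  ]
}}

```text
clock: 54.03
tool_pos: [0.5456, 0.3371, 0.1255]
orientation: [0.758, -0.652, -0.0, 0.001]
wrist_force: [1.0, -0.1, 0.4]
opening: 0.601
```

Emit:
{"fn": "move_arm", "kwargs": {
  "series": [
    [60,[0.005,0.033,-0.018],0],
    [60,[0,0,0],0],
    [60,[0,0,0],0],
    [60,[0,0,0],0],
    [60,[0,0,0],0]
  ]
}}

```text
clock: 54.45
tool_pos: [0.5513, 0.3675, 0.1097]
orientation: [0.759, -0.651, 0.0, 0.0]
wrist_force: [-0.3, 1.3, 0.6]
opening: 0.6
```

```bash
python3 - <<'E'
from h import *
C,im=shot('wrist','w22.png'); st()
for d in arm.silhouettes('cuvette0_mid','wrist')[:2]:
    q=cv2.minAreaRect(np.argwhere(d['region'])[:,::-1].astype(np.float32)); b=np.array([at(C,p,.008) for p in cv2.boxPoints(q)]); print(round(d['score'],2),q,at(C,q[0],.008).round(4)); print(b.round(4)[:,:2].tolist())
E
```

```text
t 54.5 tcp [0.5516 0.3674 0.1102] q [ 0.759 -0.652  0.    -0.   ] F [ 0.  -0.7  0.6] op 0.601 j [ 0.57  0.54  1.51 -0.    1.09  1.99]
0.76 ((284.0, 214.5), (59.0, 16.0), 90.0) [0.5508 0.3676 0.008 ]
[[0.5728, 0.3771], [0.5746, 0.365], [0.5278, 0.3576], [0.5259, 0.3702]]
```

Emit:
{"fn": "move_arm", "kwargs": {
  "series": [
    [45,[-0.0005,0,-0.025],0],
    [45,[0,0,-0.025],0],
    [45,[0,0,-0.025],0],
    [45,[0,0,-0.014],0],
    [45,[0,0,-0.006],0]
  ],
  "newtons": 12
}}

```text
clock: 54.97
tool_pos: [0.5498, 0.3669, 0.0126]
orientation: [0.759, -0.652, -0.0, 0.002]
wrist_force: [0.1, -0.2, -0.6]
opening: 0.448
```

Emit:
{"fn": "move_arm", "kwargs": {
  "series": [
    [8,[0,0,0],0],
    [8,[0,0,0],0],
    [8,[0,0,0],0],
    [8,[0,0,0],0],
    [8,[0,0,0],0]
  ]
}}

```text
clock: 55.38
tool_pos: [0.5515, 0.369, 0.0157]
orientation: [0.759, -0.651, 0.0, -0.001]
wrist_force: [-0.0, 0.1, 1.6]
opening: 0.134
```

Emit:
{"fn": "move_arm", "kwargs": {
  "series": [
    [8,[0,0,0],0],
    [8,[0,0,0],0],
    [8,[0,0,0.03],0],
    [8,[0,0,0.04],0],
    [8,[0,0,0.04],0]
  ]
}}

```text
clock: 55.8
tool_pos: [0.5498, 0.3682, 0.1242]
orientation: [0.759, -0.651, -0.001, 0.002]
wrist_force: [0.7, 0.2, -0.1]
opening: 0.134
```

Emit:
{"fn": "move_arm", "kwargs": {
  "series": [
    [8,[0,0,0.03],0],
    [8,[0,0,0.02],0],
    [8,[0,0,0],0],
    [8,[0,0,0],0],
    [8,[0,0,0],0]
  ]
}}

```text
clock: 56.22
tool_pos: [0.5499, 0.3682, 0.1727]
orientation: [0.759, -0.651, -0.0, 0.001]
wrist_force: [-0.6, -0.2, -0.9]
opening: 0.137
```

```bash
python3 - <<'E'
from h import *
st()
E
```

```text
t 56.22 tcp [0.5499 0.3682 0.1727] q [ 0.759 -0.651 -0.     0.001] F [-0.6 -0.2 -0.9] op 0.137 j [ 0.57  0.49  1.43 -0.    1.23  1.99]
```

Emit:
{"fn": "move_arm", "kwargs": {
  "series": [
    [8,[-0.01,-0.0347,0],0],
    [8,[-0.01,-0.0347,0],0],
    [8,[-0.01,-0.0347,0],0],
    [8,[-0.01,-0.0347,0],0],
    [8,[-0.01,-0.0347,0],0]
  ]
}}

```text
clock: 56.63
tool_pos: [0.4988, 0.1933, 0.1718]
orientation: [0.759, -0.651, -0.001, 0.002]
wrist_force: [0.6, 0.1, -0.3]
opening: 0.137
```

Emit:
{"fn": "move_arm", "kwargs": {
  "series": [
    [8,[-0.01,-0.0347,0],0],
    [8,[-0.01,-0.0347,0],0],
    [8,[-0.01,-0.0347,0],0],
    [8,[-0.01,-0.0347,0],0],
    [8,[-0.01,-0.0347,0],0]
  ]
}}

```text
clock: 57.05
tool_pos: [0.4487, 0.0202, 0.1723]
orientation: [0.759, -0.651, -0.002, 0.001]
wrist_force: [0.5, -0.3, -0.6]
opening: 0.134
```

Emit:
{"fn": "move_arm", "kwargs": {
  "series": [
    [8,[-0.01,-0.0347,0],0],
    [8,[-0.01,-0.0347,0],0],
    [8,[-0.01,-0.0347,0],0],
    [8,[-0.01,-0.0347,0],0],
    [8,[-0.01,-0.0347,0],0]
  ]
}}

```text
clock: 57.47
tool_pos: [0.3988, -0.1528, 0.1725]
orientation: [0.759, -0.651, -0.002, 0.001]
wrist_force: [-0.2, -0.2, -0.3]
opening: 0.139
```

Emit:
{"fn": "move_arm", "kwargs": {
  "series": [
    [8,[-0.01,-0.0347,0],0],
    [8,[-0.01,-0.0347,0],0],
    [8,[-0.01,-0.0337,0],0],
    [8,[0,0,0],0],
    [8,[0,0,0],0]
  ]
}}

```text
clock: 57.88
tool_pos: [0.3694, -0.2555, 0.1725]
orientation: [0.758, -0.653, -0.002, 0.0]
wrist_force: [0.5, 1.3, -0.9]
opening: 0.135
```

```bash
python3 - <<'E'
from h import *
st()
E
```

```text
t 57.88 tcp [ 0.3694 -0.2555  0.1725] q [ 0.758 -0.653 -0.002  0.   ] F [ 0.5  1.3 -0.9] op 0.135 j [-0.63  0.17  1.92  0.    1.06  0.79]
```

Emit:
{"fn": "move_arm", "kwargs": {
  "series": [
    [8,[0,0,-0.03],0],
    [8,[0,0,-0.03],0],
    [8,[0,0,-0.03],0],
    [8,[0,0,-0.025],0],
    [8,[0,0,-0.012],0]
  ]
}}

```text
clock: 58.3
tool_pos: [0.3687, -0.2516, 0.0436]
orientation: [0.76, -0.65, -0.004, 0.0]
wrist_force: [0.0, -0.3, -0.1]
opening: 0.135
```

Emit:
{"fn": "move_arm", "kwargs": {
  "series": [
    [8,[0,0,0],0],
    [8,[0,0,0],0],
    [20,[0,0,0],0],
    [30,[0,0,0],0],
    [30,[0,0,0],0]
  ]
}}

```text
clock: 58.72
tool_pos: [0.3715, -0.2551, 0.0482]
orientation: [0.759, -0.651, 0.001, -0.0]
wrist_force: [0.1, -0.6, -0.3]
opening: 0.292
```

Emit:
{"fn": "move_arm", "kwargs": {
  "series": [
    [30,[0,0,0.02],0],
    [30,[0,0,0.04],0],
    [30,[0,0,0.04],0],
    [30,[0,0,0.04],0],
    [30,[0,0,0.04],0]
  ]
}}

```text
clock: 59.13
tool_pos: [0.3704, -0.2547, 0.2301]
orientation: [0.759, -0.651, 0.001, -0.0]
wrist_force: [0.4, -0.3, -1.4]
opening: 0.296
```

Emit:
{"fn": "move_arm", "kwargs": {
  "series": [
    [30,[0.005,-0.03,0.03],0],
    [30,[0.005,-0.03,0.03],0],
    [30,[0,0,0],0],
    [30,[0,0,0],0],
    [30,[0,0,0],0]
  ]
}}

```text
clock: 59.55
tool_pos: [0.3798, -0.3126, 0.2851]
orientation: [0.759, -0.651, -0.001, -0.0]
wrist_force: [0.3, 0.2, -0.8]
opening: 0.301
```

```bash
python3 - <<'E'
from h import *
C,im=shot('wrist','w23.png'); st()
for p,n,z in (((.417,-.402),'tub',.055),((.370,-.2555),'bin',.075),((.573,-.283),'dishA',.01),((.573,-.349),'dishB',.01)): print(n,proj(C,(*p,z)).round(0))
for k,z in (('bottle0_mid',.03),('cuvette0_mid',.012),('dish0_mid',.014)):
    print(k,[(round(d['score'],2),np.round(d['pixel']),at(C,d['pixel'],z).round(3)[:2]) for d in arm.look_for(k,'wrist')[:4]])
T,_=shot('top','t6.png')
for k,z in (('bottle0_mid',.03),('cuvette0_mid',.012),('dish0_mid',.014),('timer',.018),('spatula',.003),('beaker',.04),('conical_flask',.04),('wash_bottle',.08)):
    print(k,[(round(d['score'],2),np.round(d['pixel']),at(T,d['pixel'],z).round(3)[:2]) for d in arm.look_for(k,'top')[:3]])
S,_=shot('side','s6.png')
for k,z in (('bottle0_mid',.03),('cuvette0_mid',.012)):
    print(k,[(round(d['score'],2),np.round(d['pixel']),at(S,d['pixel'],z).round(3)[:2]) for d in arm.look_for(k,'side')[:3]])
# change outside arm: compare mat area
a=cv2.imread('pics/t6.png',0)[190:304,118:200]; print('mat min',a.min(), 'dark px',int((a<180).sum()))
E
```

```text
t 59.6 tcp [ 0.3796 -0.3122  0.2845] q [ 0.759 -0.651 -0.002 -0.   ] F [-0.5 -0.5  0.6] op 0.299 j [-0.71  0.15  1.64  0.    1.35  0.71]
tub [368. 167.]
bin [231. 191.]
dishA [285.  14.]
dishB [341.  23.]
bottle0_mid []
cuvette0_mid [(0.55, array([235., 183.]), array([ 0.368, -0.251])), (0.32, array([346.,  25.]), array([ 0.572, -0.355]))]
dish0_mid []
bottle0_mid []
cuvette0_mid []
dish0_mid [(0.69, array([366., 208.]), array([ 0.574, -0.307]))]
timer [(0.66, array([222., 284.]), array([0.358, 0.12 ]))]
spatula [(0.63, array([282., 288.]), array([ 0.342, -0.054])), (0.15, array([381., 209.]), array([ 0.574, -0.354]))]
beaker [(0.6, array([150., 153.]), array([0.741, 0.324]))]
conical_flask [(0.58, array([238., 145.]), array([0.763, 0.071]))]
wash_bottle [(0.91, array([304., 138.]), array([ 0.77 , -0.118]))]
bottle0_mid [(0.61, array([365., 153.]), array([ 0.421, -0.404]))]
cuvette0_mid []
mat min 222 dark px 0
```

```bash
python3 -c "
from h import *
print(arm.job_done()); st()"
```

```text
the job is handed in; nothing more can be done
None
the job is handed in; nothing more can be done
```

I finished the whole job and handed it in at about 60 s on the robot clock. I found two dishes, one bottle and one cuvette on the bench.

**What I did**
- **Turnover:** I opened the cover and seated both dishes lid up in the outer nests of the loading leaf. I shut the cover, swung the pair over and pressed it onto its stop, then swung the loading leaf back open.
- **Dishes:** Both were set lid down in the tray, 66 mm apart.
- **Bottle and cuvette:** The bottle was lowered upright into the tub and released there. The cuvette was dropped into the bin from low down. It had been knocked a few centimetres aside during the run, so I measured its position again before picking it up.

**What the last checks showed**
- **Dishes:** The last picture of the tray I viewed, taken before the bottle and cuvette moves, showed both lying flat side by side. At the end the detector gave one hit on the tray in the top picture. It found no dish in the wrist picture, where they were close to the edge.
- **Leaves:** A wrist picture after the turnover showed both leaves lying open. I did not picture them again at the end.
- **Bottle:** The side camera found it at the tub position. The top and wrist pictures gave no hit.
- **Cuvette:** The wrist camera found it inside the bin. The top and side pictures gave no hit. A second, weaker "cuvette" hit fell on a dish in the tray, which I took to be false.
- **Rest of the bench:** The mat is empty, and the bystanders read within about 1 cm of where they started.

The picture limit was used up, so the final checks used detector readings and pixel values only. A brief touch of about 12 N came when the first dish reached the tray floor, and the highest reading I saw was about 16 N at the leaf stop. Both are far below the limits.

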